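# Secure the meter arm on its pivot pin with an R-clip

### The arm

A 7-joint arm with a two-finger parallel gripper is mounted at the origin on the work surface. World frame = base frame: x ahead of the robot, y to its left, z up, the work surface at z = 0. Lengths are in mm, angles in rad, forces in N, time in s.
With the tool pointing down it reaches from about 400 to 850 mm from the base axis. Payload 6.9 kg.
Tool frame: the origin (TCP) lies at the very end of the fingers, on their centre line; the grasp point (between the pads) lies 19 mm behind it; y points along the fingers, z is the direction in which the jaws open and shut, and the axes are right-handed (so a half turn about y gives the same grasp; the last joint's range is limited). The gripper opens to 85 mm and grips with 20 to 120 N. Pads are 22 mm wide; open, the fingers measure 114 mm over their backs; the gripper's body (76 mm by 85 mm) begins 54 mm behind the grasp point. The pads swing forward as they close: fully open they stand 13 mm farther back than shut.
Start: joints at [0.105, 0.507, -0.238, 1.5, 0.126, 1.149, -0.155], TCP at [624.989, -0.025, 231.275] pointing down, gripper open.
Joint ranges: [-3.08, 3.08], [-0.24, 2.05], [-1.43, 1.35], [0, 2.5], [-1.52, 4.66], [0.17, 1.96], [-2.89, 2.89]. Speed limits (rad/s): [2.39, 2.39, 3.14, 3.14, 3.14, 3.14, 3.14].

### API

Orientations are given as a rotation vector (axis times angle).
In Python, from plant import robot gives the robot as it stands.
- The arm moves only by the tool carry_out, never from a script. Its argument "series" is a list of rows, each a list of 2 entries, a list of its own where there are three numbers: the shift along the tool's x, y, z in m, then the turn about the tool's y in degrees. In form: [[[x, y, z], yaw], ...]. A call has 1 to 10 rows; each row shifts and turns the commanded pose from where the row before left it, along the tool's axes as they then stand; what a row does not reach is not made up. A row lasts 1/12 s, in which the tool goes at most 41.7 mm and 7.16 degrees, less where a joint would pass 70% of its speed; a pose out of reach is approached as far as the arm can. A call with a gripper value outside its range is refused whole. "claw" is the finger opening in m, from 0 to 0.0854, set as the call begins (left out, the last holds). The fingers move at their own pace and stop on an object; "newtons" is the grip in N (left out, the last holds). Time passes only in rows, so rows that do not move let the fingers close. It gives the time, the measured TCP pose, the force and the opening at its end, in the units of the state.
- robot.sense(): the state, without advancing time (a new reading comes with each control period).
- robot.grab_frame(name): name is "scene" or "side" or "wrist"; returns a dict with "image" (480x640x3 uint8, red, green, blue), "range_z" (480x640 float32, mm along the optical axis (not along the pixel's ray), 0 where there is no reading), "mtx" (3x3 intrinsics, pixels), "R" (3x3) and "t" (3): a world point X has camera coordinates R X + t; the wrist camera has in their place "T_tool_cam" (4x4, takes a point from camera to tool coordinates, whose origin is the TCP and whose axes are the tool frame's). Camera axes: x right, y down, z forward; pixel columns grow to the right and rows downward; lengths in mm; the calibration is good to about 2 mm. A picture is of the moment at which its call begins: read the wrist's pose just before it.
- robot.sign_off(): hands the job in, once; it reports no verdict.
The state is a dict: "time": time; "joints": joint angles; "joint_velocities": joint speeds; "joint_efforts": joint torques, N m; "tool_pos": TCP position; "orientation": TCP orientation; "contact_force": force on the tool from outside, world axes, zero at the start; "torque": the same for the moment, N m; "finger_gap": finger opening in mm.
Only numpy, scipy, OpenCV 4.12 (cv2) and the standard library are available. Lean on these libraries where they do the work, as an engineer would, in place of code of your own. Each camera call takes 0.05 s, during which the arm holds its last target.

### The job

The swing-out meter arm is sitting too high on its pivot pin. Press its hub fully down onto the collar, then take the R-clip lying on the mat and push its straight leg through the pin's cross-hole until the bent leg has ridden over the pin and sprung shut around it. The pin turns, so feel for the hole and never force the clip; let go of it at the end and leave the other things on the bench where they are.

Things in the scene. Friction and masses are not known exactly. Their poses are not given: they have to be found in the camera images.
- stand: Grey stand bolted to the table: foot 110 x 110 mm, 16 mm high with its bolts, and a 42 mm collar up to 50 mm. In it stands a bright greased steel pivot pin, 20 mm diameter, top 122 mm above the table, which can turn about its upright axis against friction (about 8 N at its rim). Origin on the pin's axis at table height, z up, x along the boom.
- cross_hole (a point): Middle of the pin's cross-hole, on the pin's axis, 99 mm above the table; axes as the stand's. The hole is level, 7 mm wide and runs right through the pin, so its mouths are 10 mm from this point. Its direction is not measured: it lies within 0.9 rad either way of the stand's x axis. A red line across the pin's top runs along the hole.
- hub (a joint): Height of the arm above home, m: 0 when the hub rests on the collar; starts at 0.010 to 0.020, at most 0.025, and covers the cross-hole until pressed home. The arm does not swing. A tight nylon bush keeps it at any height; sliding it down takes about 5 to 10 N.
- hub_top (a point): Centre of the hub's flat top, on the pin's axis. Hub: blue cylinder 48 mm diameter, 40 mm high, around the pin (a ring 14 mm wide is free to press on); home, its top is 90 mm above the table. From it a 30 mm wide boom leads along the stand's +x to a tray with a handheld meter, 180 to 350 mm from the pin; only the meter stands higher than the hub, by 20 mm.
- clip: R-clip of bright 5 mm spring wire, about 50 g, lying flat on the mat. Origin: centre of the underside of its double coil (24 mm diameter, 10 mm high); z up, x along the straight leg to its tip, y to the bent leg. Both legs lie in the plane 2.5 mm above the underside. Take it across the coil (along y). The straight leg runs at y = -9.5 mm to x = 68 mm.
- clip_coil (a point): Centre of the coil, in the plane of the legs; axes as the clip's. The bent leg springs outwards (+y) about the coil: 2.5 mm from the straight leg's wire at x = 31 mm, bulging around the 20 mm pin at x = 42, in again at x = 52, flared tip at x = 64 mm. Riding over the pin takes roughly 5 to 15 N of push, then it springs shut and the clip comes to its stop.
- clip_seat (a point): Point on the straight leg's centre line, 42 mm ahead of the coil's centre (x = 42, y = -9.5, z = 2.5 mm in the clip), that lies in the middle of the cross-hole when the clip is fully home.
- clip_tip (a point): Tip of the straight leg, cut square with its edge just broken (x = 68, y = -9.5, z = 2.5 mm in the clip).
- spare_pin: Bystander: spare steel clevis pin, 16 mm diameter, 76 mm long with a 24 mm head, lying down. Origin under its middle.
- bush: Bystander: white nylon bush, 40 mm outside, 12 mm high. Origin at the centre of its underside.
- spool: Bystander: solder spool, 58 mm diameter, 44 mm high. Origin at the centre of its underside.
- pcb: Bystander: green circuit board 95 x 65 mm, about 16 mm high. Origin at the centre of its underside.
- relay_board: Bystander: green relay board 85 x 50 mm, 21 mm high. Origin at the centre of its underside.
- mouse: Bystander: black computer mouse, about 85 x 60 mm, 36 mm high. Origin on its underside near the rounded end.
- screwdriver: Bystander: screwdriver lying on the mat. Origin under its middle.
Mind the look-alikes: they are no part of the job. Several things look just like the clip: the one meant starts farthest from the robot's base.

How it is judged (in metres and radians):
On the way, in this order (a step that is already met when the one before it is completed fails the run):
1. the hub is pressed fully home on the collar (within 1.5 mm) (value of joint hub below 0.0015 m), for 0.2 s.
2. with the hub home, the straight leg's tip has gone into the cross-hole as far as the middle of the pin (within 6 mm) (value of joint hub below 0.0015 m and distance between clip_tip and cross_hole below 0.006 m), for 0.05 s.
At the end, for the whole second after the job is handed in: The hub is home on the collar (within 1.5 mm); the clip is released and at rest, its seat point within 3.5 mm of the middle of the cross-hole, so that the straight leg is right through and the bent leg has closed around the pin (value of joint hub below 0.0015 m and distance between clip_seat and cross_hole below 0.0035 m and linear speed of clip below 0.02 m/s); the robot touches nothing.
It fails at once if the clip is forced: more than 20 N between clip and stand (with its pin and arm) (contact force between clip and stand above 20 N).
It fails at once if a bystander is shifted by more than 20 mm (distance of any of spare_pin, bush, spool, pcb, relay_board, mouse, screwdriver from where it was at the start of the episode above 0.02 m).
It also fails if it takes over 72 s, if anything falls off the work surface, if the arm or the gripper's body presses on something with over 40 N, if the wrist force passes 120 N, or if a joint passes its speed limit or range.

## Working session

There is one attempt and no reset: what is moved stays moved. The work goes in short steps, Python scripts to look and compute and a tool call to move; the robot and the scene stay as the last step left them, time stands still between calls to the robot, and variables do not carry over. Pictures are saved under pics/ and viewed, and the job is handed in when it is done.

Besides the shell and the picture viewer there is one more tool, called after ">>>" in YAML: its name, and indented under it one key for each argument. carry_out: Moves the arm, as the interface text tells. Its arguments: {"type":"object","properties":{"series":{"type":"array"},"claw":{"type":"number"},"newtons":{"type":"number"}},"required":["series"]}

```bash
ls; mkdir -p pics; python3 - <<'E'
from plant import robot
import cv2,numpy as np
s=robot.sense();print(s)
for n in ["scene","side","wrist"]:
    f=robot.grab_frame(n); cv2.imwrite(f"pics/{n}0.png",f["image"][:,:,::-1]); np.savez(f"/tmp/{n}0.npz",**f)
    print(n,{k:np.round(v,3).tolist() for k,v in f.items() if k not in("image","range_z")})
E
```

```text
pics
{'time': 0.0, 'joints': array([ 0.10549067,  0.50833369, -0.23752391,  1.50111726,  0.12568347,
        1.14890223, -0.15482742]), 'joint_velocities': array([ 5.17931723e-04,  9.87831501e-05, -1.63623435e-03,  7.90343445e-04,
        3.69669211e-04,  6.05067408e-04,  4.51622101e-04]), 'joint_efforts': array([ 1.19726570e-03, -6.20588279e+01, -2.18696728e+00, -2.49655455e+01,
        1.23123583e-02,  1.21321963e-02,  2.04169703e-05]), 'tool_pos': array([ 6.24503203e+02, -6.73977344e-02,  2.30437588e+02]), 'orientation': array([-1.21051413,  1.21050403, -1.20838171]), 'contact_force': array([0.05427772, 0.15456033, 0.02472379]), 'torque': array([-0.03255141,  0.03681058, -0.01226342]), 'finger_gap': 85.59022075105025}
scene {'mtx': [[482.545, 0.0, 317.649], [0.0, 482.545, 237.782], [0.0, 0.0, 1.0]], 'R': [[0.08, 0.997, 0.022], [0.549, -0.026, -0.835], [-0.832, 0.079, -0.549]], 't': [-182.02, -201.985, 1460.752]}
side {'mtx': [[536.843, 0.0, 326.286], [0.0, 536.843, 243.304], [0.0, 0.0, 1.0]], 'R': [[0.936, -0.353, -0.013], [-0.266, -0.681, -0.682], [0.232, 0.641, -0.732]], 't': [-455.566, 315.918, 751.996]}
wrist {'mtx': [[344.84, 0.0, 318.522], [0.0, 344.84, 245.729], [0.0, 0.0, 1.0]], 'T_tool_cam': [[0.001, 0.948, 0.32, -82.642], [0.001, -0.32, 0.948, -142.006], [1.0, -0.001, -0.001, -0.75], [0.0, 0.0, 0.0, 1.0]]}
```

View pics/scene0.png

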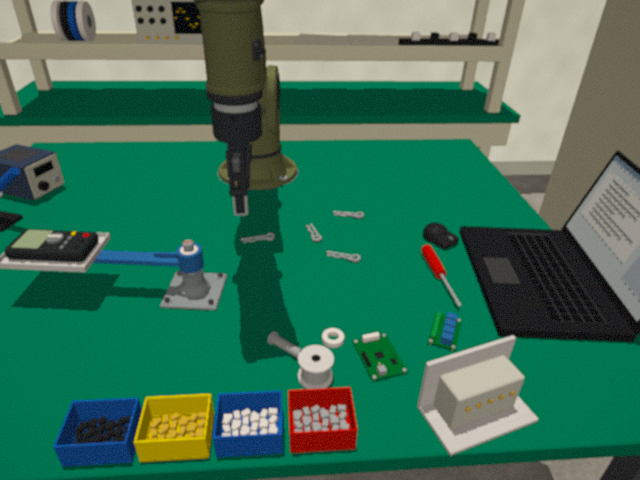

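View pics/side0.png

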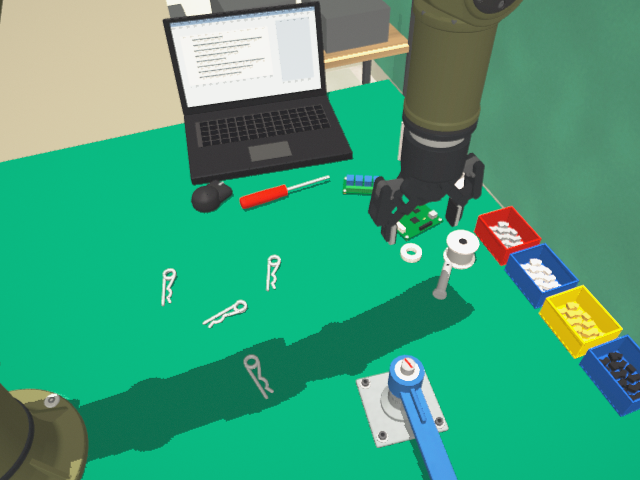

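View pics/wrist0.png

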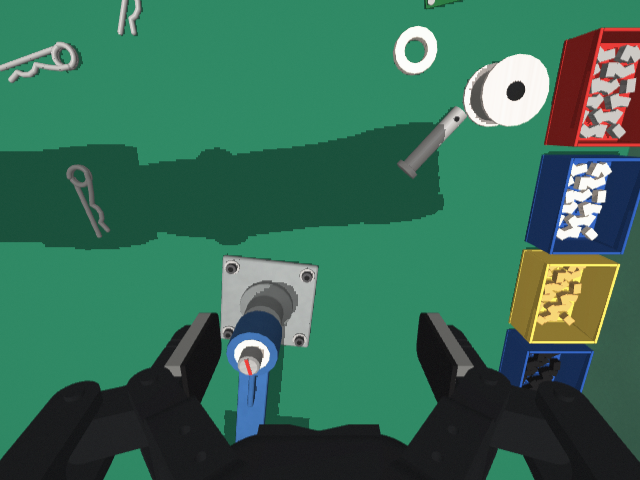

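```bash
cat > h.py <<'E'
import numpy as np,cv2
from scipy.spatial.transform import Rotation as Ro
def load(p): return dict(np.load(p))
def save(n,tag,s=None):
    from plant import robot
    s=robot.sense(); f=robot.grab_frame(n); 
    if n=="wrist":
        T=np.eye(4);T[:3,:3]=Ro.from_rotvec(s["orientation"]).as_matrix();T[:3,3]=s["tool_pos"]
        W=T@f["T_tool_cam"]; f["R"]=W[:3,:3].T; f["t"]=-W[:3,:3].T@W[:3,3]
    np.savez(f"/tmp/{n}{tag}.npz",**f); cv2.imwrite(f"pics/{n}{tag}.png",f["image"][:,:,::-1]); return f
def ray(f,u,v):
    d=np.linalg.inv(f["mtx"])@np.array([u,v,1.]); R=f["R"]; return -R.T@f["t"], R.T@d
def onplane(f,u,v,z):
    c,d=ray(f,u,v); return c+d*(z-c[2])/d[2]
def withdepth(f,u,v):
    c,d=ray(f,u,v); return c+d*f["range_z"][int(round(v)),int(round(u))]
def proj(f,X):
    p=f["mtx"]@(f["R"]@np.asarray(X,float)+f["t"]); return p[:2]/p[2]
def crop(f,u,v,r,out,k=6):
    u=int(u);v=int(v); im=f["image"][max(0,v-r):v+r,max(0,u-r):u+r,::-1]
    cv2.imwrite(out,cv2.resize(im,None,fx=k,fy=k,interpolation=cv2.INTER_CUBIC)); print("origin",max(0,u-r),max(0,v-r),"k",k)
E
python3 - <<'E'
from h import *
f=load("/tmp/side0.npz")
from scipy.spatial.transform import Rotation as Ro
print(Ro.from_rotvec([-1.2105,1.2105,-1.2084]).as_matrix().round(3))
for u,v in [(169,274),(274,260),(240,306),(251,361)]:
    p=onplane(f,u,v,5);print((u,v),p.round(1),np.hypot(*p[:2]).round(1),withdepth(f,u,v).round(1))
for u,v in [(407,366)]: print(onplane(f,u,v,122),withdepth(f,u,v))
d=f["range_z"]; vv,uu=np.mgrid[:480,:640]
# stand pin top
for z,sel in [(122,None)]:
    P=np.stack([ (uu-f["mtx"][0,2])/f["mtx"][0,0]*d,(vv-f["mtx"][1,2])/f["mtx"][1,1]*d,d],-1)
    W=(P-f["t"])@f["R"]
    for lo,hi in [(117,127),(90,115)]:
        m=(W[...,2]>lo)&(W[...,2]<hi)&(uu>370)&(uu<440)&(vv>340)&(vv<410)
        print(lo,hi,m.sum(),W[m].mean(0),W[m].min(0),W[m].max(0),np.median(W[m][:,2]))
crop(f,400,375,40,"pics/c1.png",7); crop(f,255,375,40,"pics/c2.png",7); crop(f,225,300,80,"pics/c3.png",4)
E
```

```text
[[-0.    -0.002  1.   ]
 [-1.    -0.    -0.   ]
 [ 0.    -1.    -0.002]]
(169, 274) [279.5 266.8   5. ] 386.4 [2.791e+02 2.712e+02 2.000e-01]
(274, 260) [469.1 229.4   5. ] 522.2 [469.8 233.    0.9]
(240, 306) [383. 149.   5.] 411.0 [383.4 153.5  -0.9]
(251, 361) [372.3  36.9   5. ] 374.1 [3.725e+02 3.980e+01 3.000e-01]
[ 559.46147623 -117.6739227   122.        ] [ 559.79854557 -117.20656181  121.03871935]
117 127 160 [ 562.14341502 -115.37521473  121.20090722] [ 552.97823435 -124.30231284  117.05331855] [ 572.51163106 -105.18830455  124.16137358] 121.31349405838921
90 115 950 [ 559.19436397 -123.23464528  102.28661955] [ 538.40751424 -169.26766933   90.0161932 ] [586.83502944 -90.69023577 114.96826193] 103.85564609359668
origin 360 335 k 7
origin 215 335 k 7
origin 145 220 k 4
```

View pics/c1.png

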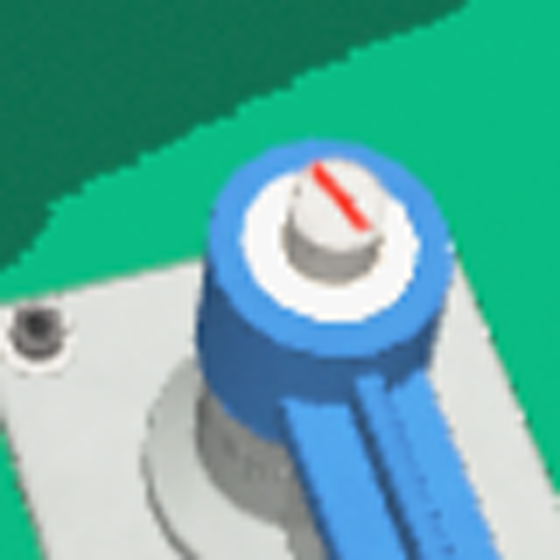

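View pics/c2.png

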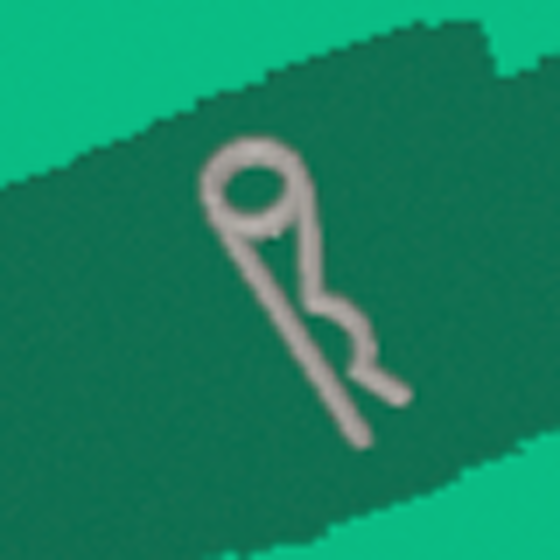

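View pics/c3.png

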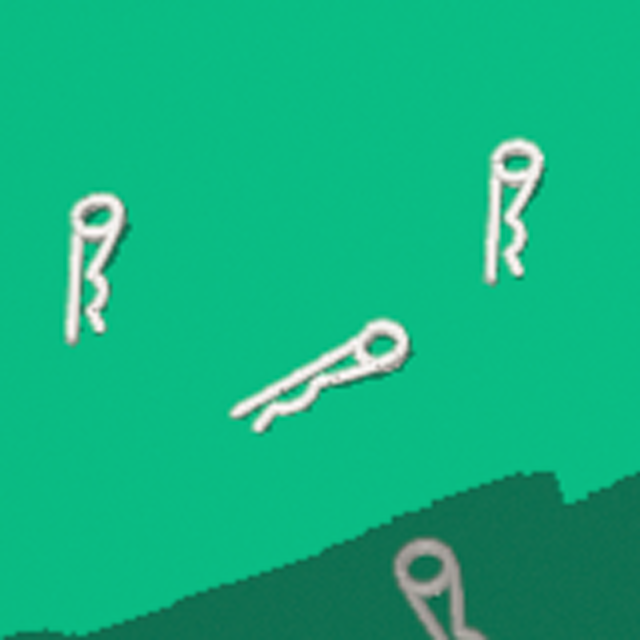

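```bash
cat >> h.py <<'E'
def redline(f,z=122,box=None):
    im=f["image"].astype(int); m=(im[...,0]>150)&(im[...,1]<110)&(im[...,2]<110)
    if box: 
        b=np.zeros_like(m); b[box[1]:box[3],box[0]:box[2]]=1; m&=b
    v,u=np.nonzero(m)
    P=np.array([onplane(f,a,b,z)[:2] for a,b in zip(u,v)])
    c=P.mean(0); w,V=np.linalg.eigh(np.cov((P-c).T)); d=V[:,1]; t=(P-c)@d
    mid=c+d*(t.min()+t.max())/2
    return len(u),mid,np.degrees(np.arctan2(d[1],d[0])),np.ptp(t),(u.mean(),v.mean())
def cloud(f):
    d=f["range_z"]; vv,uu=np.mgrid[:480,:640]; K=f["mtx"]
    P=np.stack([(uu-K[0,2])/K[0,0]*d,(vv-K[1,2])/K[1,1]*d,d],-1); return (P-f["t"])@f["R"],uu,vv
E
python3 - <<'E'
from h import *
f=load("/tmp/side0.npz"); print("side",redline(f,122,(390,350,425,385)))
f=load("/tmp/wrist0.npz"); T=np.eye(4);T[:3,:3]=Ro.from_rotvec([-1.21051413,1.21050403,-1.20838171]).as_matrix();T[:3,3]=[624.503,-.067,230.44]
W=T@f["T_tool_cam"]; f["R"]=W[:3,:3].T; f["t"]=-W[:3,:3].T@W[:3,3]
np.savez("/tmp/wrist0.npz",**f)
print("wrist",redline(f,122,(230,340,275,390)))
# bolts: foot corners z=16?
for b in [(232,268),(307,276),(228,333),(299,340)]: print(onplane(f,*b,14).round(1),withdepth(f,*b).round(1))
W,uu,vv=cloud(f)
m=(uu>225)&(uu<285)&(vv>320)&(vv<385)
print(np.histogram(W[m][:,2],bins=range(40,130,3)))
crop(f,255,360,40,"pics/c4.png",7)
fs=load("/tmp/scene0.npz"); print(withdepth(fs,360,215),onplane(fs,360,215,5))
f=load("/tmp/side0.npz"); print(proj(fs,[469,229,5]),[proj(fs,onplane(f,*p,5)).round() for p in [(169,274),(240,306),(251,361)]])
E
```

```text
side (14, array([ 562.79050639, -113.42129845]), np.float64(100.95874984675649), np.float64(12.744011461608906), (np.float64(407.85714285714283), np.float64(362.64285714285717)))
wrist (49, array([ 561.65893594, -113.34588488]), np.float64(100.84826553820814), np.float64(15.127018959869943), (np.float64(247.9387755102041), np.float64(367.0204081632653)))
[525.8 -64.7  14. ] [526.  -64.4  14.8]
[609.8 -74.5  14. ] [609.9 -73.9  15.3]
[ 514.1 -148.9   14. ] [ 514.2 -148.6   14.5]
[ 599.1 -158.6   14. ] [ 599.1 -158.9   13.5]
(array([   1,    1,    3,    2,    0,    0,    0,    0,    7,   16,   22,
         25,   36,   51,  303,   95,   95,   98,  126,   88,  198, 1126,
         44,   45,   50,   46,  167,  183,    0]), array([ 40,  43,  46,  49,  52,  55,  58,  61,  64,  67,  70,  73,  76,
        79,  82,  85,  88,  91,  94,  97, 100, 103, 106, 109, 112, 115,
       118, 121, 124, 127]))
origin 215 320 k 7
[291.20556115 267.55439638  10.89982643] [281.3202283  269.50387161   5.        ]
[354.98912271 257.90923977] [array([359., 215.]), array([317., 238.]), array([269., 237.])]
```

View pics/c4.png

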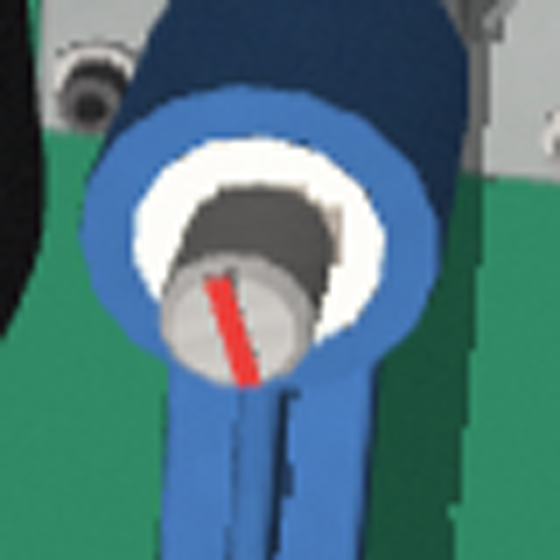

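>>> carry_out:
  series:
    - [[0.028, 0, -0.0155], 0]
    - [[0.028, 0, -0.0155], 0]
    - [[0.028, 0, -0.0155], 0]
    - [[0.029, 0, -0.016], 0]
    - [[0, 0.03, 0], 0]
    - [[0, 0.02, 0], 0]
    - [[0, 0, 0], 0]
    - [[0, 0, 0], 0]
  claw: 0.032
  newtons: 80

```text
time: 0.82
tool_pos: [561.9, -112.8, 180.7]
orientation: [-1.211, 1.211, -1.207]
contact_force: [0.3, -0.2, 0.4]
finger_gap: 31.7
```

```bash
python3 - <<'E'
from h import *
from plant import robot
f=save("wrist","1"); s=robot.sense(); print(s["time"],s["tool_pos"],s["finger_gap"],s["contact_force"])
g=save("side","1"); print(redline(g,122,(390,350,425,385)))
E
```

```text
0.8667 [ 562.82991754 -112.61349576  181.7622303 ] 31.887822893840998 [-0.30853173  0.89913969  0.73721862]
(29, array([ 562.9140872 , -113.72902224]), np.float64(100.2088824813947), np.float64(15.876950496973983), (np.float64(407.8965517241379), np.float64(362.62068965517244)))
```

View pics/wrist1.png

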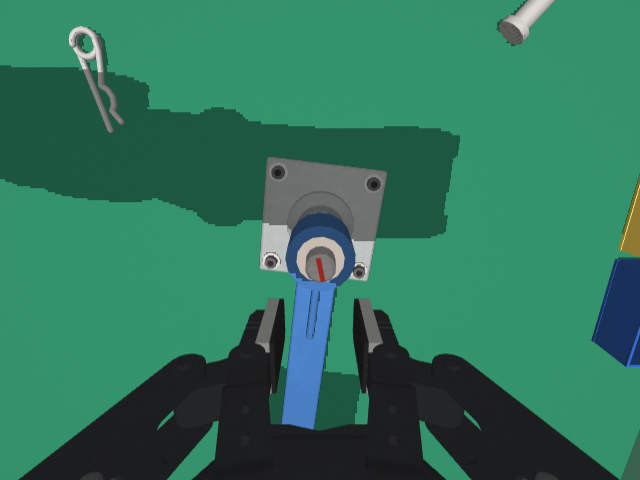

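View pics/side1.png

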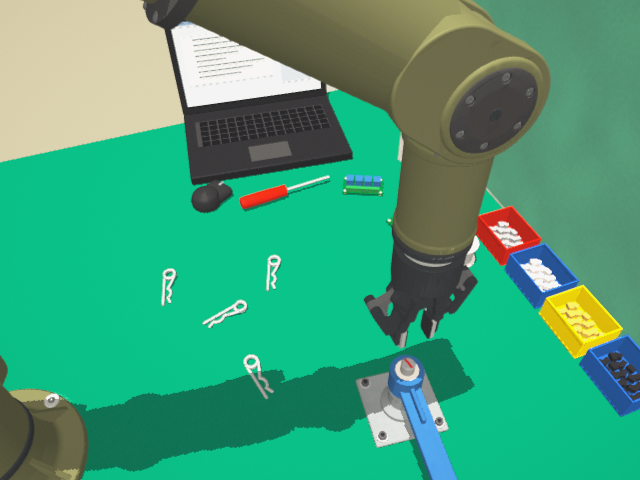

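```bash
python3 - <<'E'
from h import *
f=load("/tmp/wrist1.npz"); print(redline(f,122,(290,240,350,290)))
W,uu,vv=cloud(f)
m=(uu>280)&(uu<360)&(vv>210)&(vv<290)&(W[...,2]>80)
print(np.histogram(W[m][:,2],bins=range(80,130,2)))
mt=m&(W[...,2]>119)&(W[...,2]<126); print(W[mt].mean(0),W[mt].min(0),W[mt].max(0),mt.sum())
E
```

```text
(90, array([ 561.76630603, -113.69902471]), np.float64(100.88585755557963), np.float64(14.8422985797081), (np.float64(320.1666666666667), np.float64(269.43333333333334)))
(array([  40,   73,   56,   46,   39,   33,   45,   42,   51,   44,   55,
       1444, 1232,   31,   25,   26,   32,   34,   30,  113,  512,   80,
          0,    0]), array([ 80,  82,  84,  86,  88,  90,  92,  94,  96,  98, 100, 102, 104,
       106, 108, 110, 112, 114, 116, 118, 120, 122, 124, 126, 128]))
[ 561.70494982 -112.73534093  121.04266603] [ 552.04878676 -123.33874722  119.00267185] [ 571.20097417 -103.90118514  123.11362826] 686
```

>>> carry_out:
  series:
    - [[0, 0.03, 0], 0]
    - [[0, 0.02, 0], 0]
    - [[0, 0.01, 0], 0]
    - [[0, 0.006, 0], 0]
    - [[0, 0.004, 0], 0]
    - [[0, 0.003, 0], 0]
    - [[0, 0, 0], 0]

```text
time: 1.5
tool_pos: [562.9, -113.0, 108.7]
orientation: [-1.209, 1.208, -1.21]
contact_force: [-0.0, -0.1, -0.2]
finger_gap: 32.0
```

>>> carry_out:
  series:
    - [[0, 0.003, 0], 0]
    - [[0, 0.003, 0], 0]
    - [[0, 0.003, 0], 0]
    - [[0, 0, 0], 0]

```text
time: 1.83
tool_pos: [563.1, -113.1, 99.4]
orientation: [-1.208, 1.208, -1.21]
contact_force: [0.1, -0.0, 1.5]
finger_gap: 32.2
```

>>> carry_out:
  series:
    - [[0, 0.002, 0], 0]
    - [[0, 0.002, 0], 0]
    - [[0, 0.002, 0], 0]
    - [[0, 0, 0], 0]

```text
time: 2.17
tool_pos: [562.9, -113.1, 93.1]
orientation: [-1.209, 1.209, -1.21]
contact_force: [1.2, -0.8, 2.6]
finger_gap: 32.1
```

>>> carry_out:
  series:
    - [[0, 0.002, 0], 0]
    - [[0, 0.002, 0], 0]
    - [[0, 0.002, 0], 0]
    - [[0, 0, 0], 0]

```text
time: 2.5
tool_pos: [562.9, -113.1, 89.3]
orientation: [-1.208, 1.208, -1.211]
contact_force: [-4.7, 0.9, 23.9]
finger_gap: 31.9
```

```bash
python3 - <<'E'
from h import *
from plant import robot
g=save("side","2"); crop(g,405,375,40,"pics/c5.png",7)
s=robot.sense(); print(s["tool_pos"],s["contact_force"])
f=save("wrist","2");
E
```

```text
origin 365 335 k 7
[ 562.90903706 -113.07281814   89.33912022] [-3.74211332  0.48949922 23.31379397]
```

View pics/c5.png

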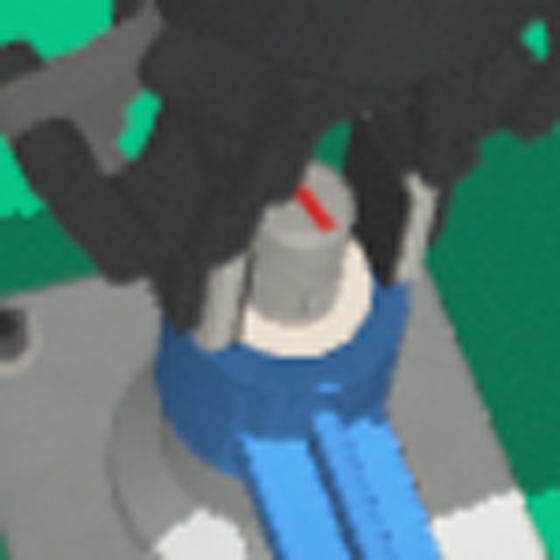

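View pics/wrist2.png

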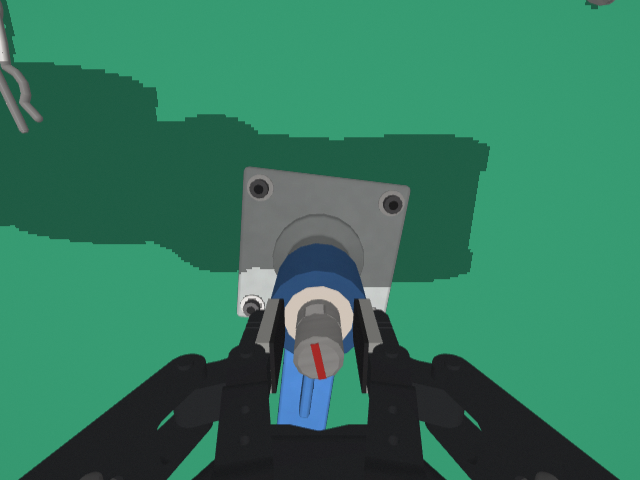

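```bash
python3 - <<'E'
from h import *
for n in ["wrist2","side2"]:
    f=load(f"/tmp/{n}.npz")
    W,uu,vv=cloud(f)
    m=(np.hypot(W[...,0]-562,W[...,1]+113.3)<26)&(W[...,2]>60)
    h=np.histogram(W[m][:,2],bins=range(70,128,2)); print(list(zip(h[1],h[0])))
f=load("/tmp/wrist2.npz"); crop(f,320,320,45,"pics/c6.png",8)
E
```

```text
[(np.int64(70), np.int64(115)), (np.int64(72), np.int64(112)), (np.int64(74), np.int64(129)), (np.int64(76), np.int64(107)), (np.int64(78), np.int64(126)), (np.int64(80), np.int64(143)), (np.int64(82), np.int64(121)), (np.int64(84), np.int64(140)), (np.int64(86), np.int64(177)), (np.int64(88), np.int64(2755)), (np.int64(90), np.int64(753)), (np.int64(92), np.int64(173)), (np.int64(94), np.int64(254)), (np.int64(96), np.int64(220)), (np.int64(98), np.int64(181)), (np.int64(100), np.int64(232)), (np.int64(102), np.int64(236)), (np.int64(104), np.int64(262)), (np.int64(106), np.int64(254)), (np.int64(108), np.int64(275)), (np.int64(110), np.int64(279)), (np.int64(112), np.int64(298)), (np.int64(114), np.int64(305)), (np.int64(116), np.int64(330)), (np.int64(118), np.int64(475)), (np.int64(120), np.int64(1532)), (np.int64(122), np.int64(363)), (np.int64(124), np.int64(238))]
[(np.int64(70), np.int64(25)), (np.int64(72), np.int64(18)), (np.int64(74), np.int64(22)), (np.int64(76), np.int64(25)), (np.int64(78), np.int64(21)), (np.int64(80), np.int64(24)), (np.int64(82), np.int64(25)), (np.int64(84), np.int64(20)), (np.int64(86), np.int64(38)), (np.int64(88), np.int64(154)), (np.int64(90), np.int64(143)), (np.int64(92), np.int64(28)), (np.int64(94), np.int64(19)), (np.int64(96), np.int64(23)), (np.int64(98), np.int64(18)), (np.int64(100), np.int64(23)), (np.int64(102), np.int64(31)), (np.int64(104), np.int64(26)), (np.int64(106), np.int64(23)), (np.int64(108), np.int64(31)), (np.int64(110), np.int64(29)), (np.int64(112), np.int64(28)), (np.int64(114), np.int64(25)), (np.int64(116), np.int64(21)), (np.int64(118), np.int64(41)), (np.int64(120), np.int64(69)), (np.int64(122), np.int64(51)), (np.int64(124), np.int64(21))]
origin 275 275 k 8
```

View pics/c6.png

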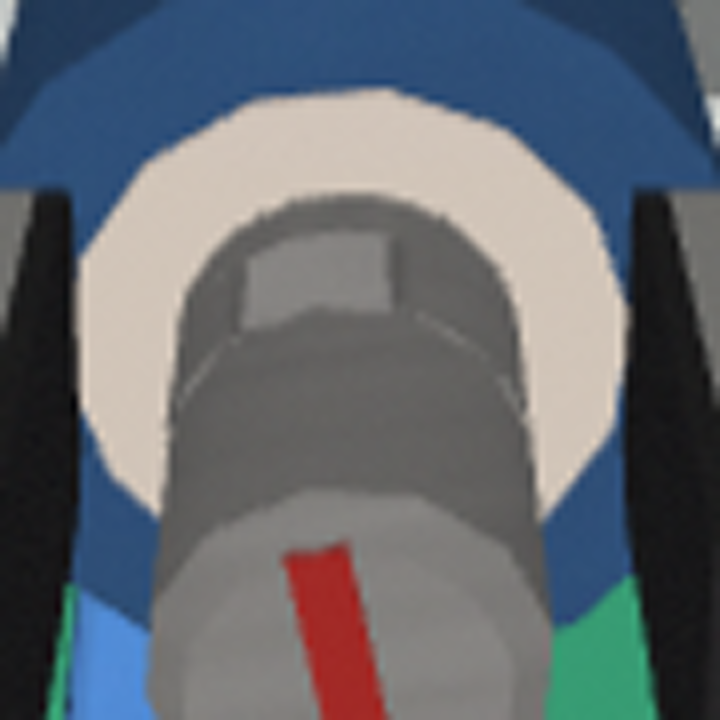

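>>> carry_out:
  series:
    - [[0, 0.0006, 0], 0]
    - [[0, 0, 0], 0]
    - [[0, 0, 0], 0]

```text
time: 2.85
tool_pos: [563.0, -113.1, 89.3]
orientation: [-1.208, 1.207, -1.211]
contact_force: [-6.2, 1.1, 28.1]
finger_gap: 32.2
```

```bash
python3 - <<'E'
from h import *
f=load("/tmp/wrist2.npz"); print(redline(f,122,(290,330,350,400)))
W,uu,vv=cloud(f)
r=np.hypot(W[...,0]-562,W[...,1]+113.3)
m=(r<19)&(r>13)&(W[...,2]>85)&(W[...,2]<94); print(np.median(W[m][:,2]),m.sum())
m=(r<9)&(W[...,2]>118); print(np.median(W[m][:,2]))
# hole mouth at z=99
c,d=ray(f,315,309)
p=onplane(f,315,309,99);print(p)
E
```

```text
(257, array([ 561.72679634, -113.40489829]), np.float64(100.96336694417276), np.float64(15.568026265632138), (np.float64(317.99610894941634), np.float64(361.08949416342415)))
89.54707223483322 1643
121.2681766227096
[ 560.40591823 -103.90230145   99.        ]
```

>>> carry_out:
  series:
    - [[0, -0.025, 0], 0]
    - [[0, -0.03, 0], 0]
    - [[-0.01, -0.03, -0.003], 0]
    - [[-0.032, 0, -0.009], 0]
    - [[-0.035, 0, -0.01], 0]
    - [[-0.035, 0, -0.01], 0]
    - [[-0.035, 0, -0.01], 0]
    - [[-0.035, 0, -0.01], 0]
    - [[-0.035, 0, -0.01], 0]
    - [[-0.035, 0, -0.01], 0]

```text
time: 3.68
tool_pos: [488.8, 140.1, 171.0]
orientation: [-1.211, 1.211, -1.209]
contact_force: [0.5, -0.2, 0.3]
finger_gap: 31.8
```

>>> carry_out:
  series:
    - [[-0.035, 0, -0.01], 0]
    - [[-0.02, 0, -0.006], 0]
    - [[-0.016, 0, -0.005], 0]
    - [[0, 0, 0], 0]
    - [[0, 0, 0], 0]
  claw: 0.05

```text
time: 4.1
tool_pos: [468.5, 210.2, 171.0]
orientation: [-1.212, 1.208, -1.207]
contact_force: [0.1, -0.1, 0.7]
finger_gap: 49.6
```

```bash
python3 - <<'E'
from h import *
from plant import robot
f=save("wrist","3"); s=robot.sense(); print(s["time"],s["tool_pos"],s["finger_gap"],s["contact_force"])
g=save("side","3"); crop(g,405,375,40,"pics/c7.png",7)
W,uu,vv=cloud(g); r=np.hypot(W[...,0]-562,W[...,1]+113.3)
m=(r<20)&(r>12)&(W[...,2]>80)&(W[...,2]<110); print(np.median(W[m][:,2]),m.sum()); print(redline(g,122,(390,350,425,385)))
E
```

```text
4.15 [469.07690367 208.99850298 171.03275549] 50.06537948221134 [-0.42563954 -0.59480677 -0.01546708]
origin 365 335 k 7
89.92055329014852 302
(15, array([ 562.87260269, -114.01526383]), np.float64(100.23858969814117), np.float64(13.94488172488932), (np.float64(408.06666666666666), np.float64(362.93333333333334)))
```

View pics/wrist3.png

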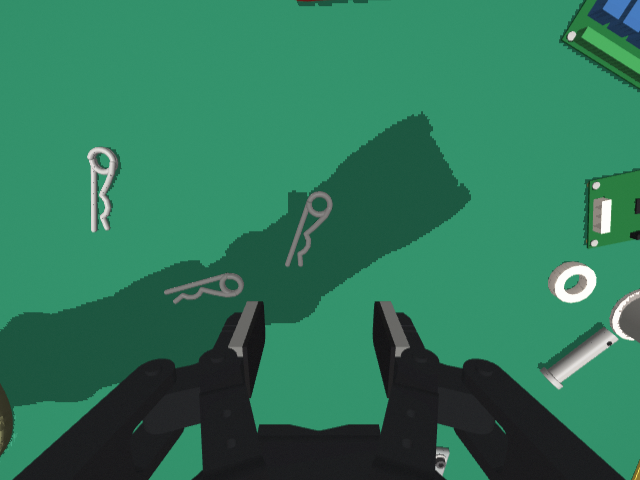

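View pics/c7.png

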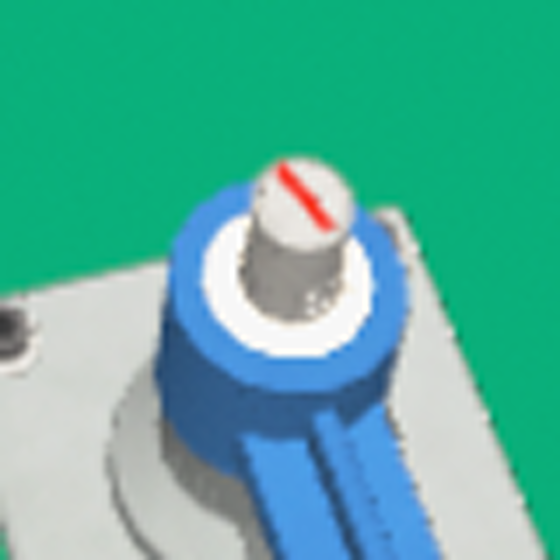

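```bash
python3 - <<'E'
from h import *
f=load("/tmp/wrist3.npz"); crop(f,310,228,50,"pics/c8.png",7)
E
```

```text
origin 260 178 k 7
```

View pics/c8.png

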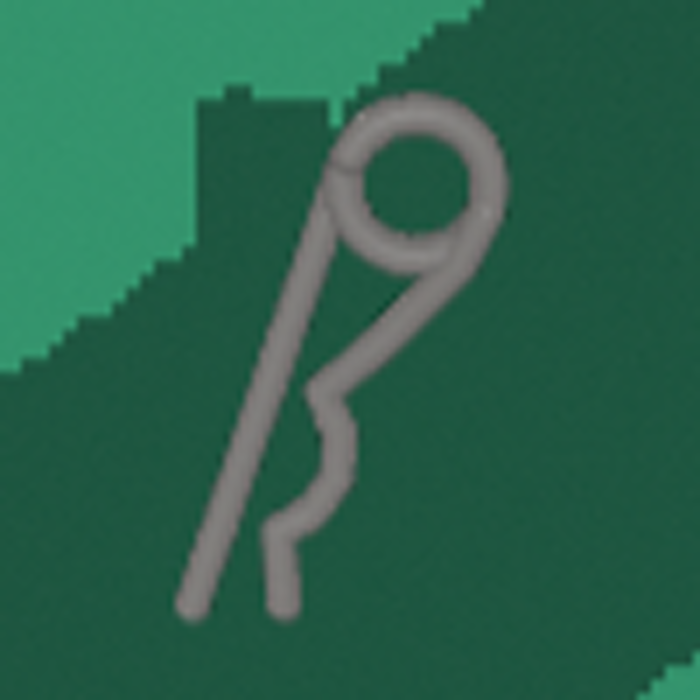

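```bash
python3 - <<'E'
from h import *
f=load("/tmp/wrist3.npz")
q=lambda x,y:(260+x/7-.43,178+y/7-.43)
a=onplane(f,*q(320,225),2.5);b=onplane(f,*q(191,607),2.5)
d=(b-a)[:2];th=np.arctan2(d[1],d[0]);print("leg dir",np.degrees(th),a,b)
c=onplane(f,*q(417,184),7.5);print("coil",c)
x=np.array([np.cos(th),np.sin(th)]);y=np.array([-x[1],x[0]])
print("tip from coil x,y:",(b[:2]-c[:2])@x,(b[:2]-c[:2])@y,"a",(a[:2]-c[:2])@y)
print(np.hypot(*c[:2]))
print("jaw z now",Ro.from_rotvec([-1.211,1.21,-1.209]).as_matrix().round(3)[:,2])
E
```

```text
leg dir -108.90418771075052 [454.85878525 222.83828888   2.5       ] [436.40043665 168.93871978   2.5       ]
coil [467.57380292 229.35099425   7.5       ]
tip from coil x,y: 67.25348984762516 -9.919161954471168 a -9.919161954471164
520.7947193865816
jaw z now [ 1.     0.    -0.002]
```

>>> carry_out:
  series:
    - [[-0.0204, 0, -0.0015], 0]
    - [[0, 0.03, 0], 6.5]
    - [[0, 0.03, 0], 6.5]
    - [[0, 0.03, 0], 6]
    - [[0, 0.02, 0], 0]
    - [[0, 0.015, 0], 0]
    - [[0, 0, 0], 0]
    - [[0, 0, 0], 0]
  claw: 0.04

```text
time: 4.87
tool_pos: [468.0, 228.8, 46.2]
orientation: [-1.035, 1.451, -1.451]
contact_force: [-0.1, 0.6, 0.5]
finger_gap: 40.2
```

```bash
python3 - <<'E'
from h import *
from plant import robot
f=save("wrist","4"); s=robot.sense(); print(s["time"],s["tool_pos"],s["finger_gap"],s["contact_force"]); print(Ro.from_rotvec(s["orientation"]).as_matrix().round(3))
E
```

```text
4.9167 [468.51703826 229.4327943   47.04878037] 40.310040945951734 [0.25504358 0.2229437  0.23218136]
[[-0.327 -0.     0.945]
 [-0.945 -0.    -0.327]
 [ 0.    -1.     0.   ]]
```

View pics/wrist4.png

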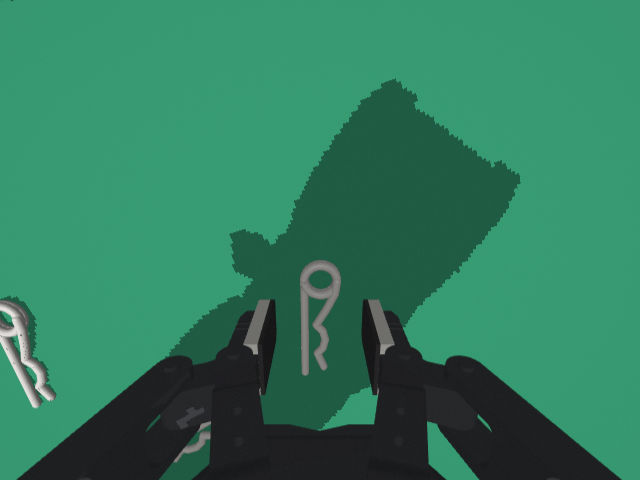

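```bash
python3 - <<'E'
from h import *
f=load("/tmp/wrist4.npz"); p=onplane(f,321,278,8); print(p, "tool offset vs 468,229.2"); d=p[:2]-np.array([468.2,229.2]); print("x",d@[-.327,-.945],"z",d@[.945,-.327])
crop(f,320,310,60,"pics/c9.png",6)
a=onplane(f,305,300,2.5);b=onplane(f,305.3,372,2.5);print(np.degrees(np.arctan2(*(b-a)[1::-1])))
E
```

```text
[468.91521035 230.69308846   8.        ] tool offset vs 468,229.2
x -1.6448423791940328 z 0.1876338585664022
origin 260 250 k 6
-109.69336420122899
```

View pics/c9.png

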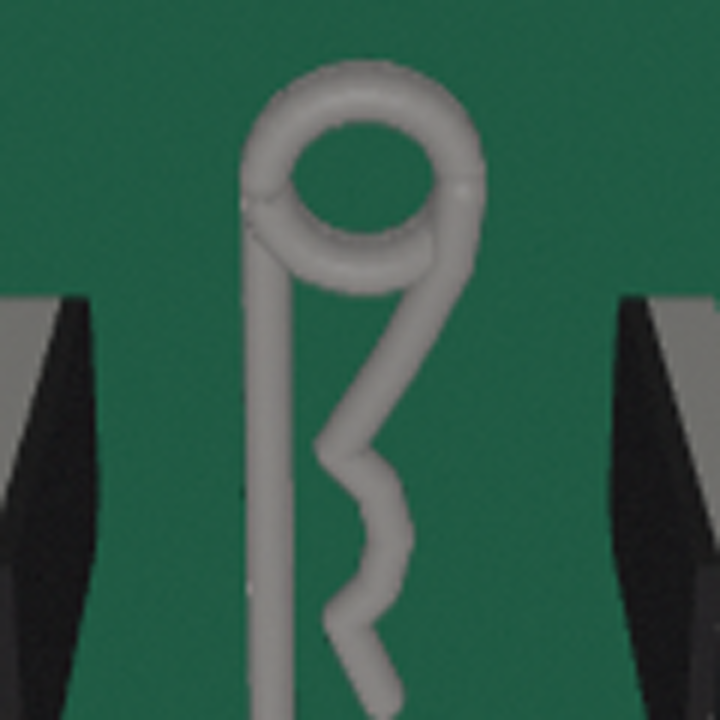

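>>> carry_out:
  series:
    - [[-0.0008, 0.02, 0], 0.5]
    - [[0, 0.012, 0], 0]
    - [[0, 0.006, 0], 0]
    - [[0, 0.003, 0], 0]
    - [[0, 0, 0], 0]
    - [[0, 0, 0], 0]

```text
time: 5.42
tool_pos: [468.8, 231.2, 6.5]
orientation: [-1.027, 1.455, -1.455]
contact_force: [-0.7, 0.1, 0.3]
finger_gap: 40.0
```

>>> carry_out:
  series:
    - [[0, 0.002, 0], 0]
    - [[0, 0, 0], 0]

```text
time: 5.58
tool_pos: [468.6, 231.3, 4.1]
orientation: [-1.028, 1.455, -1.455]
contact_force: [-0.4, -0.5, -0.2]
finger_gap: 39.9
```

>>> carry_out:
  series:
    - [[0, 0.0015, 0], 0]
    - [[0, 0, 0], 0]

```text
time: 5.75
tool_pos: [468.3, 231.1, 2.2]
orientation: [-1.028, 1.455, -1.455]
contact_force: [0.5, 0.3, 0.5]
finger_gap: 39.9
```

>>> carry_out:
  series:
    - [[0, 0, 0], 0]
    - [[0, 0, 0], 0]
    - [[0, 0, 0], 0]
    - [[0, 0, 0], 0]
    - [[0, 0, 0], 0]
    - [[0, 0, 0], 0]
  claw: 0.015
  newtons: 80

```text
time: 6.25
tool_pos: [468.2, 231.2, 2.7]
orientation: [-1.028, 1.455, -1.455]
contact_force: [-1.6, -0.1, 6.8]
finger_gap: 20.0
```

```bash
python3 - <<'E'
from h import *
from plant import robot
f=save("wrist","5"); s=robot.sense(); print(s["time"],s["tool_pos"],s["finger_gap"],s["contact_force"])
crop(f,320,320,60,"pics/c10.png",6)
g=save("side","5");crop(g,270,270,50,"pics/c11.png",7)
E
```

```text
6.3 [468.21988969 231.18729953   2.68439086] 19.966528028351487 [-0.51752712 -0.35025006  6.47960997]
origin 260 260 k 6
origin 220 220 k 7
```

View pics/c10.png

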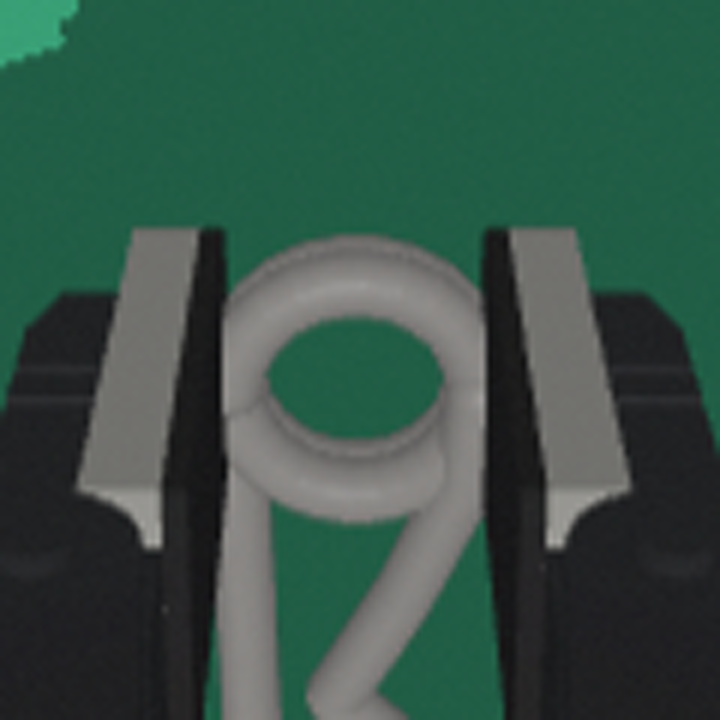

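View pics/c11.png

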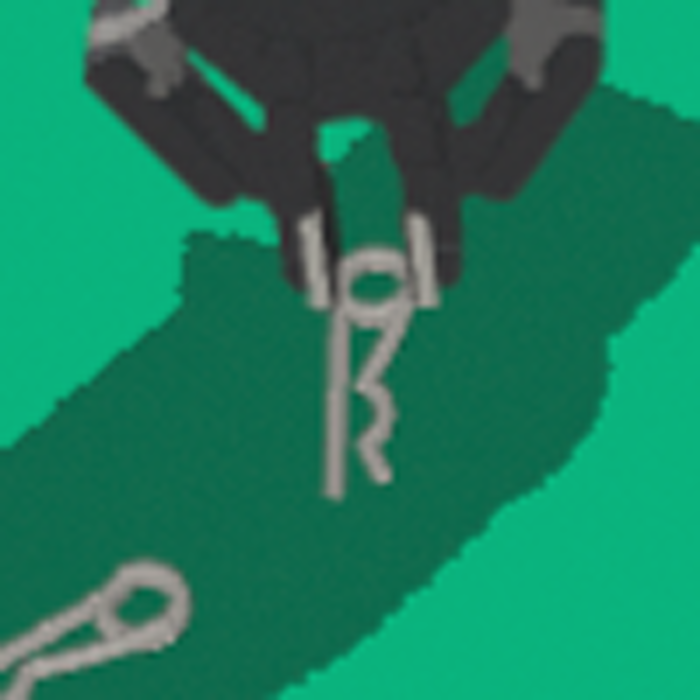

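>>> carry_out:
  series:
    - [[0, -0.005, 0], 0]
    - [[0, -0.02, 0], 0]
    - [[0, -0.035, 0], -6]
    - [[0, -0.035, 0], -6]
    - [[0, -0.02, 0], -6]
    - [[0, -0.01, 0], -6]
    - [[0, 0, 0], -6]
    - [[0.02, 0, 0.003], 0]
    - [[0.03, 0, 0.004], 0]
    - [[0, 0, 0], 0]

```text
time: 7.18
tool_pos: [485.9, 177.0, 127.2]
orientation: [-1.291, 1.076, -1.081]
contact_force: [-0.6, -1.7, -1.8]
finger_gap: 19.6
```

```bash
python3 - <<'E'
from h import *
from plant import robot
f=save("wrist","6"); s=robot.sense(); print(s["time"],s["tool_pos"],s["finger_gap"],s["contact_force"]); R=Ro.from_rotvec(s["orientation"]).as_matrix(); print(R.round(3),np.degrees(np.arctan2(R[1,0],R[0,0])))
crop(f,320,340,75,"pics/c12.png",5)
E
```

```text
7.2333 [485.12868348 179.53428049 127.22433238] 19.969081676554563 [-0.14001977  0.32052937 -0.59970371]
[[ 0.177 -0.     0.984]
 [-0.984 -0.002  0.177]
 [ 0.002 -1.    -0.   ]] -79.80642039814825
origin 245 265 k 5
```

View pics/c12.png

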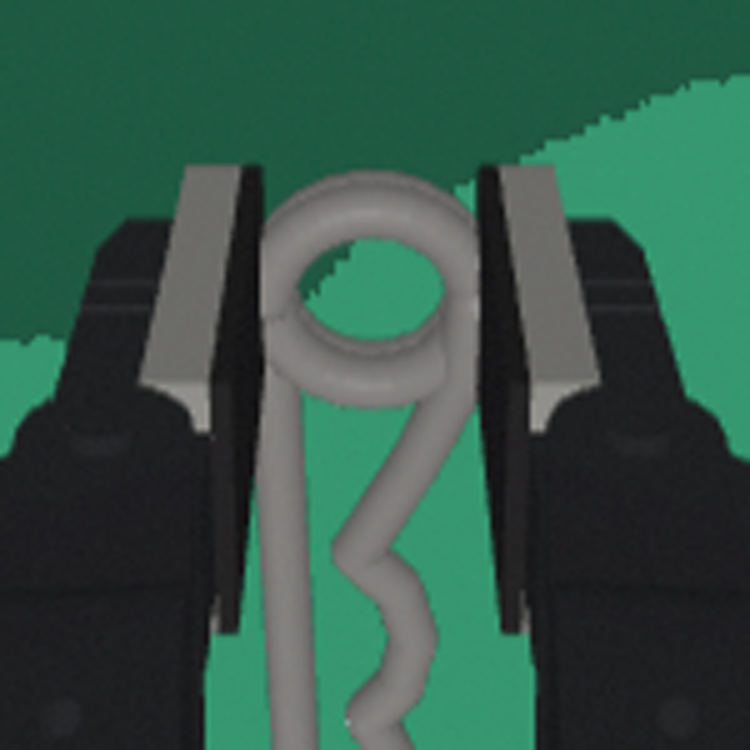

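```bash
cat >> h.py <<'E'
def tooldepth(f,u,v,d=None):
    d=f["range_z"][int(round(v)),int(round(u))] if d is None else d
    p=np.linalg.inv(f["mtx"])@np.array([u,v,1.])*d
    T=f["T_tool_cam"]; return T[:3,:3]@p+T[:3,3]
E
python3 - <<'E'
from h import *
f=load("/tmp/wrist6.npz"); im=f["image"].astype(int)
crop(f,320,410,70,"pics/c13.png",5)
sat=im.max(-1)-im.min(-1); lum=im.sum(-1)/3
wire=(sat<25)&(lum>80)
L=[]
for v in range(345,480,8):
    us=[u for u in range(285,325) if wire[v,u]]
    # first run
    run=[]
    for u in us:
        if run and u>run[-1]+1: break
        run.append(u)
    if len(run)<4: continue
    uc=np.mean(run); d=np.median([f["range_z"][v,u] for u in run[1:-1]])
    p=tooldepth(f,uc,v,d); L.append(p); print(v,run[0],run[-1],p.round(2))
E
```

```text
origin 250 340 k 5
353 297 304 [18.83 -1.72 -9.58]
361 296 305 [23.88 -1.07 -9.71]
369 297 305 [28.3  -1.39 -9.53]
377 297 306 [33.37 -0.99 -9.39]
385 298 306 [38.11 -1.11 -9.21]
393 298 306 [43.23 -0.89 -9.31]
401 299 307 [47.55 -1.64 -8.84]
409 299 307 [52.81 -1.47 -8.93]
417 300 308 [58.42 -1.05 -8.52]
425 300 308 [63.52 -1.25 -8.59]
```

View pics/c13.png

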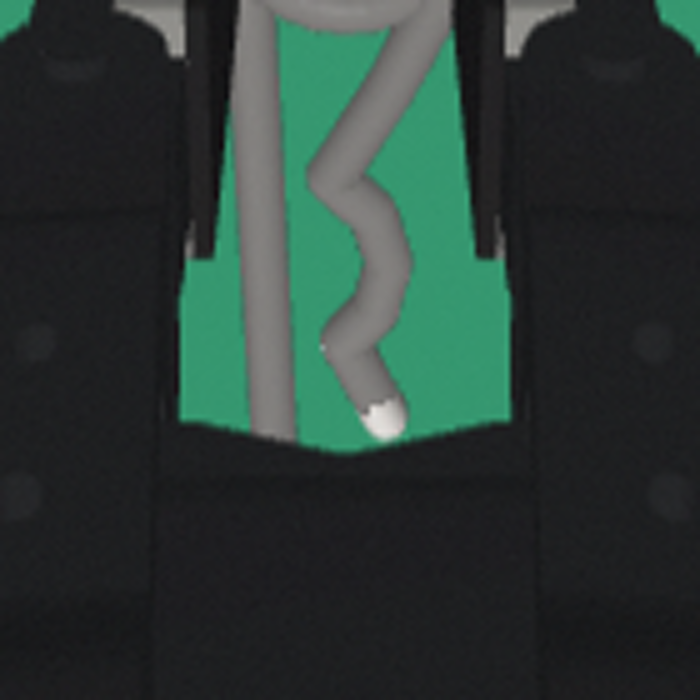

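```bash
python3 - <<'E'
from h import *
f=load("/tmp/wrist6.npz")
def tp(u,v,ty):
    T=f["T_tool_cam"]; d=T[:3,:3]@np.linalg.inv(f["mtx"])@np.array([u,v,1.]); return T[:3,3]+d*(ty-T[1,3])/d[1]
# coil outer extremes: top v at crop y=170 -> rear; inner ellipse
print(tp(319.2,323-.4,-4.5), tp(319.2,265+172/5,-5.5), tp(326.8,427.5,.5), tp(303,428,.5))
# notch (x=31): crop13 (312,180); x=52 notch (325,345)
print(tp(250+340/5,340+190/5,.5),tp(250+347/5,340+345/5,.5))
E
```

```text
[ 0.51438376 -4.5        -0.60260682] [-11.76382234  -5.5         -0.59439728] [67.03726489  0.5         3.38352365] [67.37109186  0.5        -9.24601109]
[35.20967999  0.5        -1.22461345] [54.71187093  0.5        -0.53442615]
```

>>> carry_out:
  series:
    - [[0.02, 0, 0.004], 0.7]
    - [[0.03, 0, 0.005], 0]
    - [[0.03, 0, 0.005], 0]
    - [[0.03, 0, 0.005], 0]
    - [[0.03, 0, 0.005], 0]
    - [[0.03, 0, 0.005], 0]
    - [[0.012, 0, 0.004], 0]
    - [[0, 0, 0], 0]
    - [[0, 0, 0], 0]
    - [[0, 0, 0], 0]

```text
time: 8.07
tool_pos: [547.5, 11.6, 127.2]
orientation: [-1.285, 1.082, -1.08]
contact_force: [-0.7, 0.2, -0.7]
finger_gap: 19.7
```

```bash
cat > st.py <<'E'
from h import *
from plant import robot
s=robot.sense(); R=Ro.from_rotvec(s["orientation"]).as_matrix(); print(s["time"],s["tool_pos"].round(2),s["contact_force"].round(1),s["torque"].round(2),"yaw",np.degrees(np.arctan2(R[1,0],R[0,0])).round(2),"tilt",R[2].round(4))
E
python3 - <<'E'
from st import *
f=save("side","7"); crop(f,405,340,60,"pics/c14.png",7)
exec(open("st.py").read())
g=save("scene","7"); crop(g,190,250,50,"pics/c15.png",7)
exec(open("st.py").read())
E
```

```text
8.0667 [547.49  11.57 127.21] [-0.7  0.2 -0.7] [ 0.01 -0.04  0.05] yaw -80.09 tilt [-1.2e-03 -1.0e+00 -3.0e-04]
origin 345 280 k 7
8.1167 [547.48  11.75 127.27] [ 0.1 -0.1 -0.3] [0.04 0.02 0.03] yaw -80.05 tilt [-1.1e-03 -1.0e+00 -2.0e-04]
origin 140 200 k 7
8.1667 [547.5   11.65 127.29] [-0.3 -0.1 -0.7] [0.03 0.02 0.01] yaw -80.04 tilt [-8.e-04 -1.e+00 -1.e-04]
```

View pics/side7.png

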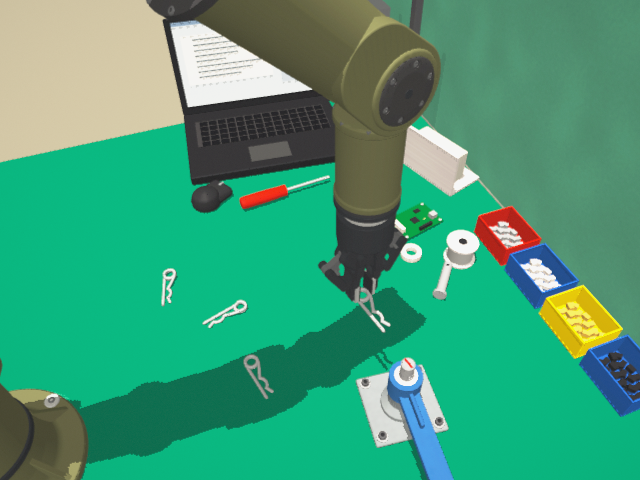

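View pics/c15.png

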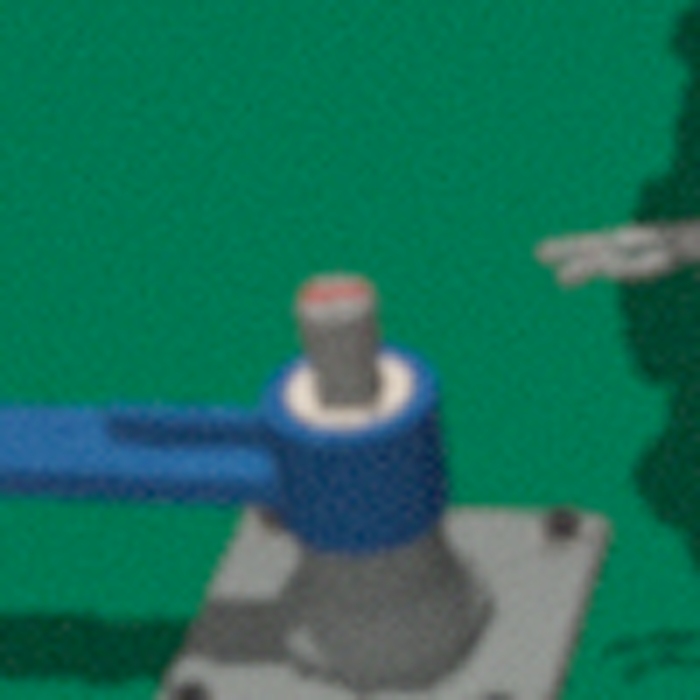

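>>> carry_out:
  series:
    - [[0.005, 0.01, 0.0012], 0.45]
    - [[0.005, 0.01, 0], 0]
    - [[0.005, 0.0077, 0], 0]
    - [[0, 0, 0], 0]
    - [[0, 0, 0], 0]
    - [[0, 0, 0], 0]

```text
time: 8.67
tool_pos: [551.6, -4.9, 99.3]
orientation: [-1.282, 1.089, -1.088]
contact_force: [-0.1, -0.2, 0.2]
finger_gap: 19.4
```

```bash
python3 - <<'E'
from st import *
f=save("side","8"); crop(f,395,350,50,"pics/c16.png",8)
exec(open("st.py").read())
g=save("scene","8"); crop(g,210,250,50,"pics/c17.png",7)
exec(open("st.py").read())
h=save("wrist","8")
E
```

```text
8.6667 [551.59  -4.89  99.28] [-0.1 -0.2  0.2] [0.01 0.   0.01] yaw -80.66 tilt [-3.e-04 -1.e+00 -4.e-04]
origin 345 300 k 8
8.7167 [551.76  -4.75  99.59] [ 0.4 -0.2 -0.5] [ 0.01 -0.01  0.02] yaw -80.64 tilt [-3.e-04 -1.e+00  2.e-04]
origin 160 200 k 7
8.7667 [551.84  -4.72  99.72] [ 0.3  0.2 -0.1] [ 0.   -0.01  0.05] yaw -80.64 tilt [-2.e-04 -1.e+00  5.e-04]
```

View pics/c16.png

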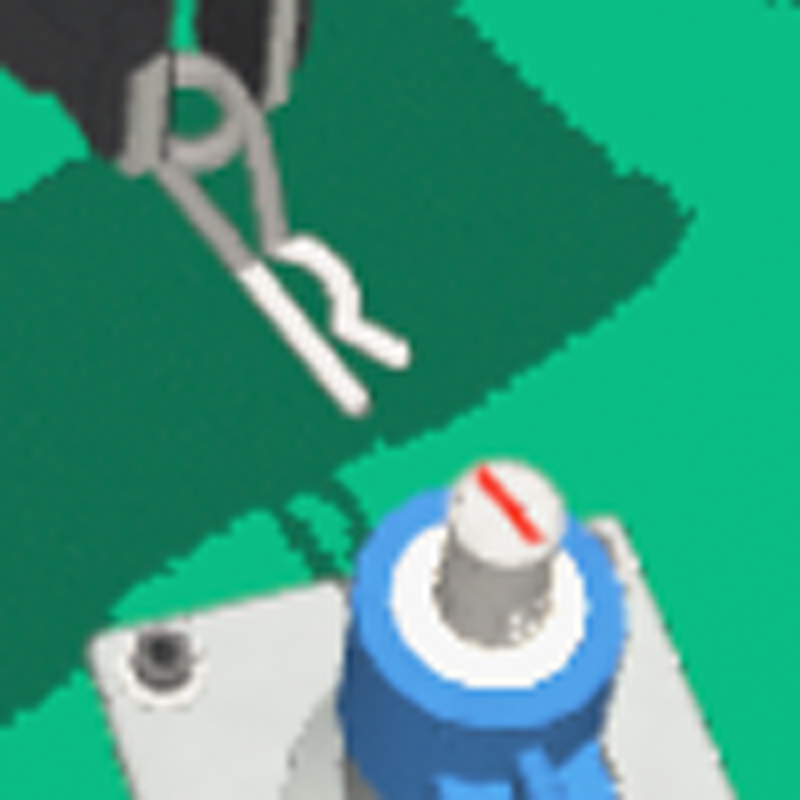

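View pics/c17.png

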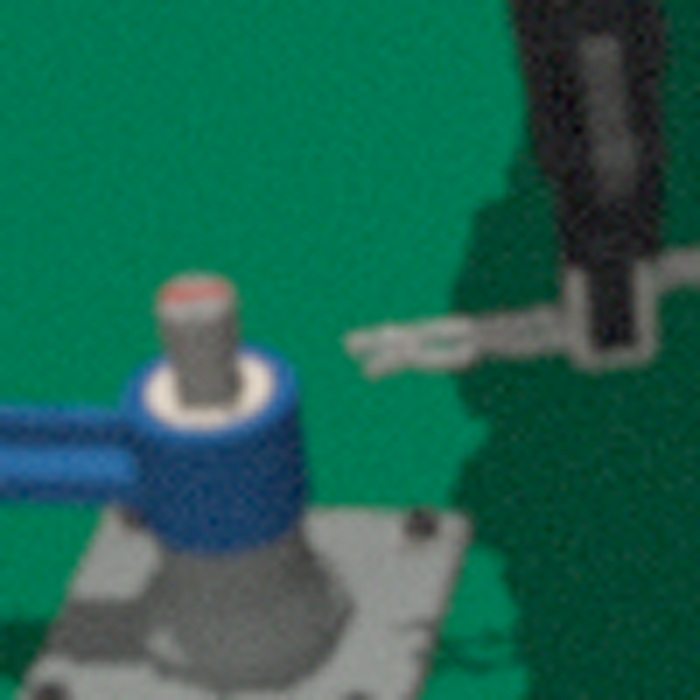

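View pics/wrist8.png

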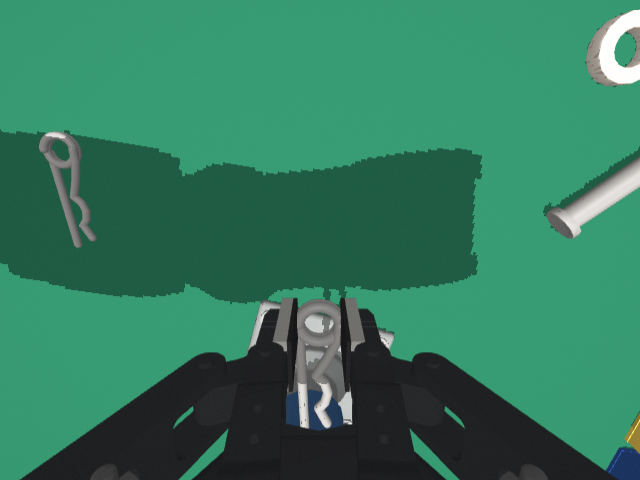

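```bash
python3 - <<'E'
from h import *
f=load("/tmp/side8.npz"); q=lambda x,y:(345+x/8-.44,300+y/8-.44)
a=onplane(f,*q(225,247),99);b=onplane(f,*q(352,400),99);
d=(b-a)[:2];print("leg dir",np.degrees(np.arctan2(d[1],d[0])),a,b)
print(redline(f,122,(390,350,425,385)))
c=np.array([562.9,-113.7]);th=np.radians(-79.1)
for dd in (d/np.linalg.norm(d),):
    n=np.array([-dd[1],dd[0]]); print("lateral of pin from leg line (along clip +y):",(c-b[:2])@n, "dist along",(c-b[:2])@dd)
W,uu,vv=cloud(f)
im=f["image"].astype(int)
for x,y in [(230,250),(260,288),(290,322),(320,360),(340,385)]:
    print(withdepth(f,*q(x,y)).round(1))
r=np.hypot(W[...,0]-562.9,W[...,1]+113.7); m=(r<8)&(W[...,2]>116);print(np.median(W[m][:,2]));m=(r>13)&(r<22)&(W[...,2]>84)&(W[...,2]<96);print(np.median(W[m][:,2]))
E
```

```text
leg dir -78.22124137887795 [547.13175164 -35.93073956  99.        ] [554.9634463  -73.48850064  99.        ]
(14, array([ 562.79050639, -113.42129845]), np.float64(100.95874984675649), np.float64(12.744011461608906), (np.float64(407.85714285714283), np.float64(362.64285714285717)))
lateral of pin from leg line (along clip +y): -0.4390648802440209 dist along 40.98488486886331
[546.7 -38.7 102.1]
[548.9 -47.3 100.7]
[550.7 -56.2 101.6]
[553.  -64.2  99.5]
[553.6 -71.1 101.2]
121.83197331018076
89.87955378932105
```

>>> carry_out:
  series:
    - [[0.01, 0, 0], 0]
    - [[0.008, 0, 0], 0]
    - [[0.004, 0, 0], 0]
    - [[0.002, 0, 0], 0]
    - [[0, 0, 0], 0]
    - [[0, 0, 0], 0]

```text
time: 9.32
tool_pos: [555.5, -28.8, 99.5]
orientation: [-1.282, 1.089, -1.088]
contact_force: [0.2, 0.1, 0.3]
finger_gap: 19.6
```

>>> carry_out:
  series:
    - [[0.0015, 0, 0], 0]
    - [[0, 0, 0], 0]

```text
time: 9.48
tool_pos: [555.8, -30.1, 99.5]
orientation: [-1.282, 1.088, -1.088]
contact_force: [0.4, -0.2, -0.9]
finger_gap: 19.6
```

```bash
python3 - <<'E'
from st import *
f=save("side","9"); crop(f,395,350,50,"pics/c18.png",8)
exec(open("st.py").read())
E
```

```text
9.4833 [555.77 -30.09  99.48] [ 0.4 -0.2 -0.9] [ 0.05  0.   -0.01] yaw -80.64 tilt [-1.e-04 -1.e+00 -0.e+00]
origin 345 300 k 8
9.5333 [555.77 -29.98  99.5 ] [ 0.8  1.1 -1.5] [ 0.08 -0.04  0.01] yaw -80.63 tilt [-1.e-04 -1.e+00 -0.e+00]
```

View pics/c18.png

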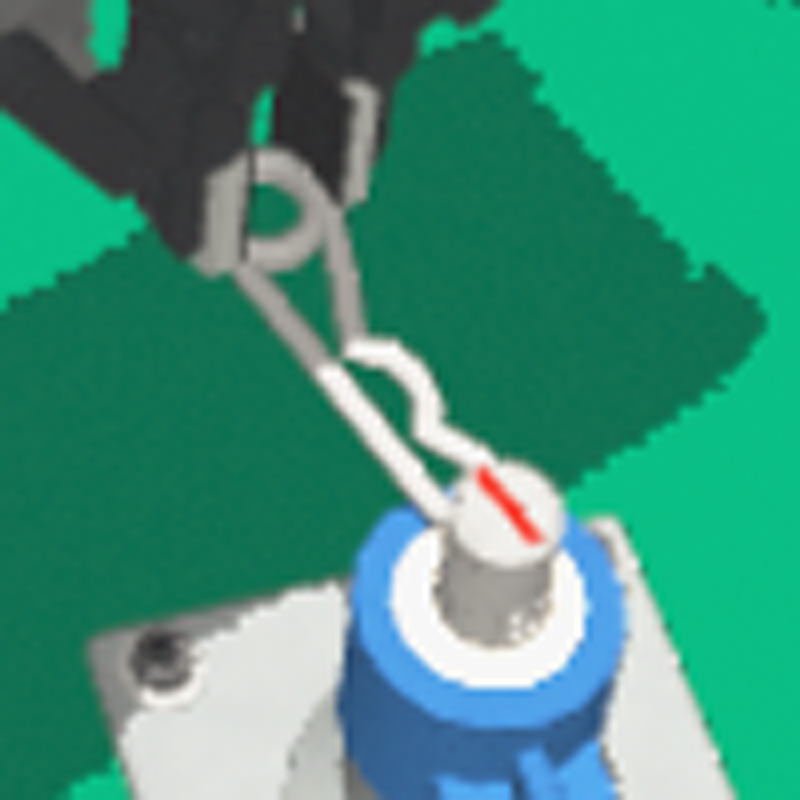

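>>> carry_out:
  series:
    - [[0.0015, 0, 0], 0]
    - [[0, 0, 0], 0]
    - [[0.0015, 0, 0], 0]
    - [[0, 0, 0], 0]

```text
time: 9.87
tool_pos: [556.3, -33.4, 99.5]
orientation: [-1.282, 1.088, -1.088]
contact_force: [0.3, 0.9, 0.2]
finger_gap: 19.6
```

>>> carry_out:
  series:
    - [[0.001, 0, 0], 0]
    - [[0, 0, 0], 0]

```text
time: 10.03
tool_pos: [556.4, -34.3, 99.5]
orientation: [-1.282, 1.088, -1.088]
contact_force: [-1.0, 0.0, -0.2]
finger_gap: 19.8
```

>>> carry_out:
  series:
    - [[0.001, 0, 0], 0]
    - [[0, 0, 0], 0]

```text
time: 10.2
tool_pos: [556.6, -35.3, 99.5]
orientation: [-1.282, 1.088, -1.088]
contact_force: [-0.0, -0.5, 0.3]
finger_gap: 19.8
```

Tip is about at the mouth; no force so far.

>>> carry_out:
  series:
    - [[0.001, 0, 0], 0]
    - [[0, 0, 0], 0]

```text
time: 10.37
tool_pos: [556.7, -36.3, 99.5]
orientation: [-1.282, 1.088, -1.088]
contact_force: [-0.3, -0.5, 0.8]
finger_gap: 19.8
```

>>> carry_out:
  series:
    - [[0.001, 0, 0], 0]
    - [[0, 0, 0], 0]

```text
time: 10.53
tool_pos: [556.9, -37.2, 99.5]
orientation: [-1.282, 1.088, -1.088]
contact_force: [-0.1, -0.4, -0.0]
finger_gap: 19.8
```

>>> carry_out:
  series:
    - [[0.001, 0, 0], 0]
    - [[0, 0, 0], 0]

```text
time: 10.7
tool_pos: [557.1, -38.3, 99.5]
orientation: [-1.282, 1.088, -1.088]
contact_force: [0.1, 0.3, -0.8]
finger_gap: 19.7
```

>>> carry_out:
  series:
    - [[0.001, 0, 0], 0]
    - [[0, 0, 0], 0]

```text
time: 10.87
tool_pos: [557.2, -39.2, 99.5]
orientation: [-1.282, 1.088, -1.088]
contact_force: [-0.2, 0.9, -0.1]
finger_gap: 20.2
```

>>> carry_out:
  series:
    - [[0.001, 0, 0], 0]
    - [[0, 0, 0], 0]

```text
time: 11.03
tool_pos: [557.4, -40.2, 99.5]
orientation: [-1.282, 1.088, -1.088]
contact_force: [0.4, -0.2, -0.6]
finger_gap: 19.8
```

```bash
python3 - <<'E'
from st import *
f=save("side","10"); crop(f,395,350,50,"pics/c19.png",8); print(redline(f,122,(390,350,425,385)))
exec(open("st.py").read())
E
```

```text
11.0333 [557.4  -40.23  99.46] [ 0.4 -0.2 -0.6] [-0.04 -0.    0.  ] yaw -80.66 tilt [ 1.e-04 -1.e+00 -1.e-04]
origin 345 300 k 8
(14, array([ 562.79050639, -113.42129845]), np.float64(100.95874984675649), np.float64(12.744011461608906), (np.float64(407.85714285714283), np.float64(362.64285714285717)))
11.0833 [557.39 -40.15  99.44] [-0.2 -0.3 -1. ] [0.04 0.01 0.02] yaw -80.66 tilt [ 1.e-04 -1.e+00 -1.e-04]
```

View pics/c19.png

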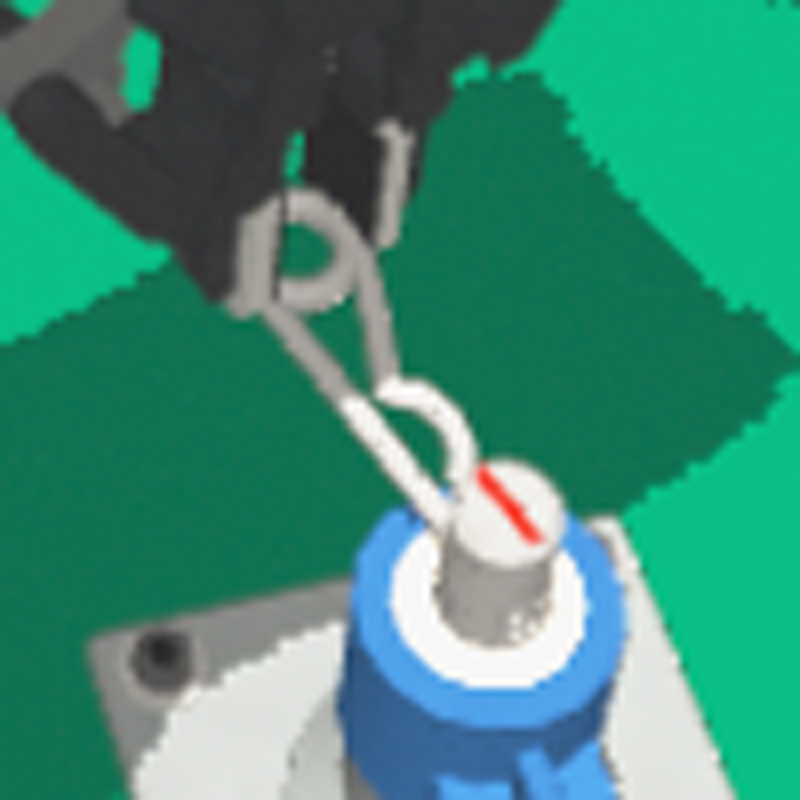

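>>> carry_out:
  series:
    - [[0.0015, 0, 0], 0]
    - [[0, 0, 0], 0]
    - [[0.0015, 0, 0], 0]
    - [[0, 0, 0], 0]

```text
time: 11.42
tool_pos: [557.9, -43.3, 99.5]
orientation: [-1.282, 1.088, -1.088]
contact_force: [0.2, 0.3, -0.0]
finger_gap: 19.7
```

>>> carry_out:
  series:
    - [[0.001, 0, 0], 0]
    - [[0.001, 0, 0], 0]
    - [[0, 0, 0], 0]

```text
time: 11.67
tool_pos: [558.6, -45.0, 99.6]
orientation: [-1.281, 1.088, -1.088]
contact_force: [0.9, -0.0, -0.7]
finger_gap: 19.8
```

>>> carry_out:
  series:
    - [[0.001, 0, 0], 0]
    - [[0.001, 0, 0], 0]
    - [[0, 0, 0], 0]

```text
time: 11.92
tool_pos: [559.0, -46.8, 99.6]
orientation: [-1.281, 1.087, -1.088]
contact_force: [1.9, 0.9, -0.8]
finger_gap: 19.7
```

>>> carry_out:
  series:
    - [[0.001, 0, 0], 0]
    - [[0.001, 0, 0], 0]
    - [[0, 0, 0], 0]

```text
time: 12.17
tool_pos: [559.3, -48.8, 99.6]
orientation: [-1.281, 1.087, -1.088]
contact_force: [2.2, 2.4, -0.8]
finger_gap: 19.8
```

>>> carry_out:
  series:
    - [[0.001, 0, 0], 0]
    - [[0.001, 0, 0], 0]
    - [[0, 0, 0], 0]

```text
time: 12.42
tool_pos: [559.8, -50.5, 99.7]
orientation: [-1.281, 1.087, -1.088]
contact_force: [3.1, 2.1, -1.2]
finger_gap: 20.0
```

>>> carry_out:
  series:
    - [[0.001, 0, 0], 0]
    - [[0.001, 0, 0], 0]
    - [[0, 0, 0], 0]

```text
time: 12.67
tool_pos: [560.4, -52.1, 99.8]
orientation: [-1.28, 1.087, -1.088]
contact_force: [5.0, 4.4, 1.0]
finger_gap: 19.9
```

>>> carry_out:
  series:
    - [[0.001, 0, -0.0004], 0]
    - [[0.001, 0, 0], 0]
    - [[0, 0, 0], 0]

```text
time: 12.92
tool_pos: [560.9, -54.7, 99.9]
orientation: [-1.28, 1.085, -1.089]
contact_force: [5.8, 4.5, -0.6]
finger_gap: 19.9
```

>>> carry_out:
  series:
    - [[0.001, 0, 0], 0]
    - [[0.001, 0, 0], 0]
    - [[0, 0, 0], 0]

```text
time: 13.17
tool_pos: [561.3, -56.2, 99.9]
orientation: [-1.28, 1.085, -1.089]
contact_force: [6.0, 3.5, -0.7]
finger_gap: 19.5
```

```bash
python3 - <<'E'
from st import *
f=save("side","11"); crop(f,400,355,45,"pics/c20.png",8); print(redline(f,122,(390,350,425,385)))
exec(open("st.py").read())
E
```

```text
13.1667 [561.31 -56.19  99.94] [ 6.   3.5 -0.7] [ 0.73 -1.27  0.33] yaw -80.59 tilt [-3.0e-04 -1.0e+00  3.2e-03]
origin 355 310 k 8
(14, array([ 562.79050639, -113.42129845]), np.float64(100.95874984675649), np.float64(12.744011461608906), (np.float64(407.85714285714283), np.float64(362.64285714285717)))
13.2167 [561.34 -56.34  99.94] [ 6.2  3.9 -1. ] [ 0.83 -1.27  0.37] yaw -80.6 tilt [-1.0e-04 -1.0e+00  3.2e-03]
```

View pics/c20.png

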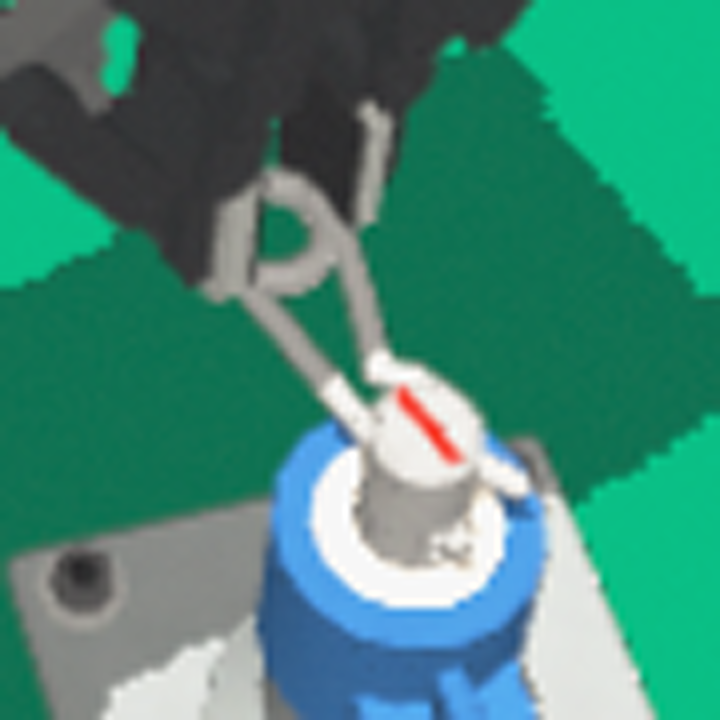

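>>> carry_out:
  series:
    - [[0.001, 0, 0], 0]
    - [[0.001, 0, 0], 0]
    - [[0, 0, 0], 0]

```text
time: 13.47
tool_pos: [561.9, -59.0, 100.0]
orientation: [-1.28, 1.085, -1.09]
contact_force: [6.5, 0.0, -0.1]
finger_gap: 20.0
```

>>> carry_out:
  series:
    - [[0.001, 0, 0], 0]
    - [[0.001, 0, 0], 0]
    - [[0, 0, 0], 0]

```text
time: 13.72
tool_pos: [562.2, -61.7, 100.0]
orientation: [-1.28, 1.085, -1.091]
contact_force: [6.6, -0.2, -0.8]
finger_gap: 19.7
```

>>> carry_out:
  series:
    - [[0.001, 0, 0], 0]
    - [[0.001, 0, 0], 0]
    - [[0, 0, 0], 0]

```text
time: 13.97
tool_pos: [562.1, -64.4, 99.9]
orientation: [-1.281, 1.086, -1.091]
contact_force: [4.6, -2.2, -0.6]
finger_gap: 19.9
```

>>> carry_out:
  series:
    - [[0.001, 0, 0], 0]
    - [[0.001, 0, 0], 0]
    - [[0, 0, 0], 0]

```text
time: 14.22
tool_pos: [561.7, -66.4, 99.7]
orientation: [-1.282, 1.088, -1.091]
contact_force: [5.1, -2.9, -0.1]
finger_gap: 19.9
```

>>> carry_out:
  series:
    - [[0.001, 0, 0], 0]
    - [[0.001, 0, 0], 0]
    - [[0, 0, 0], 0]

```text
time: 14.47
tool_pos: [561.7, -67.3, 99.5]
orientation: [-1.282, 1.088, -1.089]
contact_force: [5.4, -1.5, -0.3]
finger_gap: 19.8
```

>>> carry_out:
  series:
    - [[0.001, 0, 0], 0]
    - [[0, 0, 0], 0]

```text
time: 14.63
tool_pos: [561.8, -67.7, 99.5]
orientation: [-1.282, 1.088, -1.088]
contact_force: [5.7, -0.8, -0.5]
finger_gap: 19.6
```

```bash
python3 - <<'E'
from st import *
f=save("side","12"); crop(f,400,360,45,"pics/c21.png",8); print(redline(f,122,(390,350,425,385)))
exec(open("st.py").read())
g=save("wrist","12"); crop(g,320,360,75,"pics/c22.png",5)
E
```

```text
14.6333 [561.77 -67.72  99.53] [ 5.7 -0.8 -0.5] [-0.12 -1.12  0.27] yaw -80.65 tilt [-0.e+00 -1.e+00  4.e-04]
origin 355 315 k 8
(14, array([ 562.79050639, -113.42129845]), np.float64(100.95874984675649), np.float64(12.744011461608906), (np.float64(407.85714285714283), np.float64(362.64285714285717)))
14.6833 [561.76 -67.71  99.54] [ 5.1 -1.  -0.7] [-0.09 -1.12  0.25] yaw -80.65 tilt [ 0.e+00 -1.e+00  4.e-04]
origin 245 285 k 5
```

View pics/c21.png

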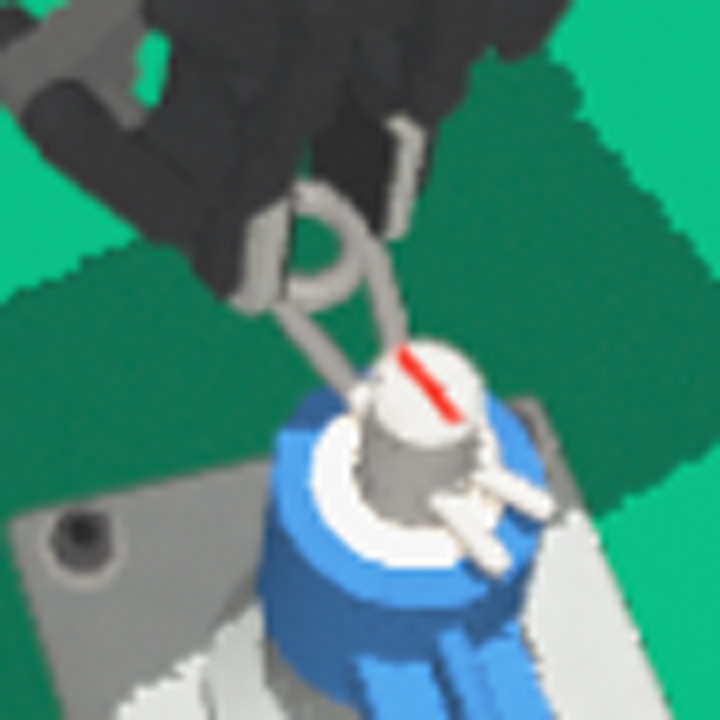

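View pics/c22.png

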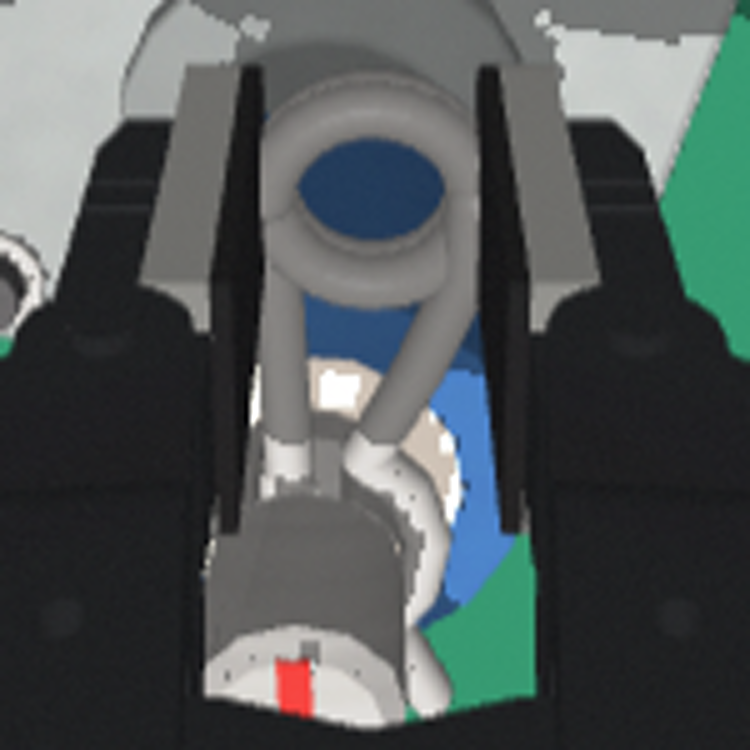

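>>> carry_out:
  series:
    - [[0, 0, 0.001], 0]
    - [[0.001, 0, 0], 0]
    - [[0, 0, 0], 0]

```text
time: 14.98
tool_pos: [562.3, -68.2, 99.3]
orientation: [-1.282, 1.089, -1.087]
contact_force: [4.2, 0.9, -0.5]
finger_gap: 19.3
```

>>> carry_out:
  series:
    - [[0.001, 0, 0], 0]
    - [[0, 0, 0], 0]
    - [[0, 0, 0], 0]

```text
time: 15.23
tool_pos: [562.7, -68.7, 99.4]
orientation: [-1.282, 1.088, -1.087]
contact_force: [3.6, 3.1, 0.2]
finger_gap: 19.6
```

>>> carry_out:
  series:
    - [[0.001, 0, 0], 0]
    - [[0, 0, 0], 0]
    - [[0, 0, 0], 0]

```text
time: 15.48
tool_pos: [563.0, -69.2, 99.4]
orientation: [-1.281, 1.088, -1.086]
contact_force: [3.0, 5.1, -0.0]
finger_gap: 19.6
```

>>> carry_out:
  series:
    - [[0.001, 0, 0.0005], 0]
    - [[0, 0, 0], 0]
    - [[0, 0, 0], 0]

```text
time: 15.73
tool_pos: [563.6, -69.8, 99.4]
orientation: [-1.281, 1.088, -1.086]
contact_force: [3.3, 5.7, -0.5]
finger_gap: 19.8
```

```bash
python3 - <<'E'
from st import *
f=save("side","13"); crop(f,400,360,45,"pics/c23.png",8)
exec(open("st.py").read())
g=save("wrist","13"); crop(g,320,360,75,"pics/c24.png",5)
def tp(u,v,ty):
    T=g["T_tool_cam"]; d=T[:3,:3]@np.linalg.inv(g["mtx"])@np.array([u,v,1.]); return T[:3,3]+d*(ty-T[1,3])/d[1]
print(redline(g,122,(280,400,340,440)))
E
```

```text
15.7333 [563.64 -69.81  99.4 ] [ 3.3  5.7 -0.5] [ 1.25 -0.73  0.17] yaw -80.59 tilt [-1.8e-03 -1.0e+00  1.0e-04]
origin 355 315 k 8
15.7833 [563.66 -69.81  99.41] [ 3.2  6.6 -0.2] [ 1.28 -0.71  0.15] yaw -80.58 tilt [-1.8e-03 -1.0e+00  1.0e-04]
origin 245 285 k 5
(91, array([ 560.9424849 , -109.31738438]), np.float64(102.86758665590929), np.float64(7.966030902615772), (np.float64(299.8901098901099), np.float64(419.7032967032967)))
```

View pics/c23.png

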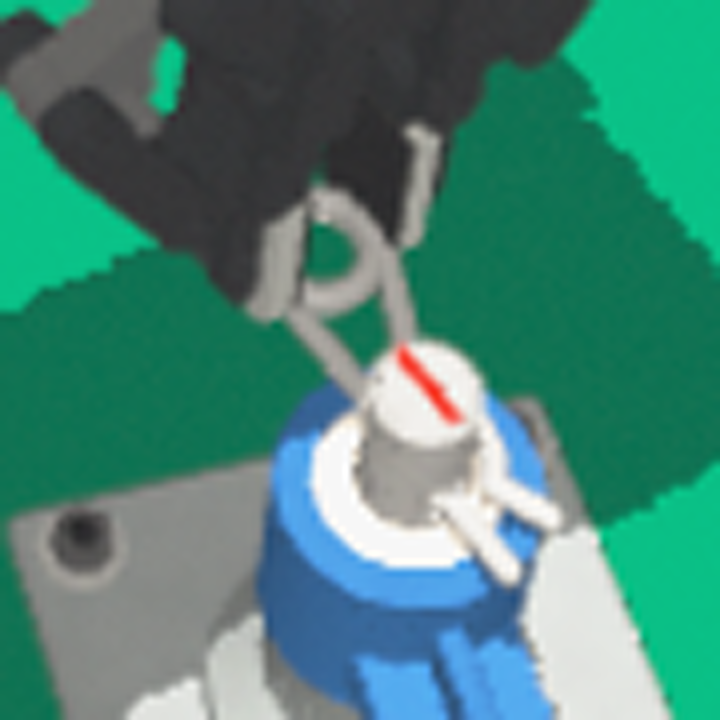

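View pics/c24.png

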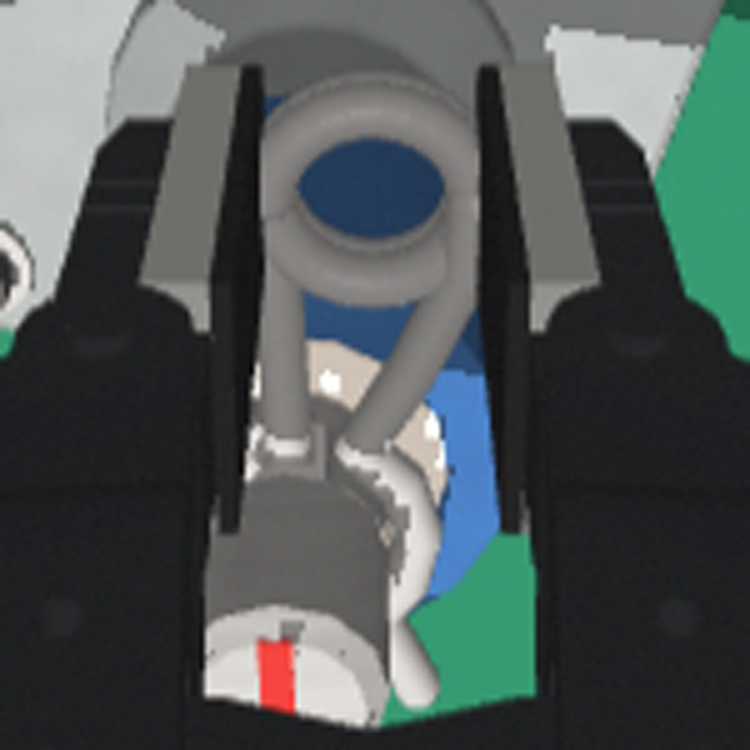

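```bash
python3 - <<'E'
from h import *
g=load("/tmp/wrist13.npz")
def tp(u,v,ty):
    T=g["T_tool_cam"]; d=T[:3,:3]@np.linalg.inv(g["mtx"])@np.array([u,v,1.]); return T[:3,3]+d*(ty-T[1,3])/d[1]
e=tp(299.8,412.9,99.4-122); print("red near end tool",e,"pin centre x≈",e[0]+7.75)
c=tp(245+372/5-.4,285+188/5-.4,-4.5); print("coil",c)
n=tp(245+350/5,285+447/5,.5);print("x31 notch",n)
E
```

```text
red near end tool [ 34.57380956 -22.6         -9.12860863] pin centre x≈ 42.323809556096194
coil [ 0.32011446 -4.5        -0.69901533]
x31 notch [33.0450315   0.5        -2.72301103]
```

>>> carry_out:
  series:
    - [[0, 0, 0], 0]
    - [[0, 0, 0], 0]
    - [[0, 0, 0], 0]
    - [[0, 0, 0], 0]
    - [[0, 0, 0], 0]
  claw: 0.034

```text
time: 16.25
tool_pos: [563.2, -72.0, 99.3]
orientation: [-1.283, 1.089, -1.089]
contact_force: [-0.0, 0.7, 0.5]
finger_gap: 33.8
```

```bash
python3 - <<'E'
from st import *
exec(open("st.py").read())
g=save("wrist","14"); crop(g,320,360,75,"pics/c25.png",5)
E
```

```text
16.25 [563.16 -72.02  99.31] [-0.   0.7  0.5] [-0.01 -0.02  0.02] yaw -80.7 tilt [ 3.0e-04 -1.0e+00 -1.1e-03]
16.25 [563.16 -72.02  99.31] [-0.   0.7  0.5] [-0.01 -0.02  0.02] yaw -80.7 tilt [ 3.0e-04 -1.0e+00 -1.1e-03]
origin 245 285 k 5
```

View pics/c25.png

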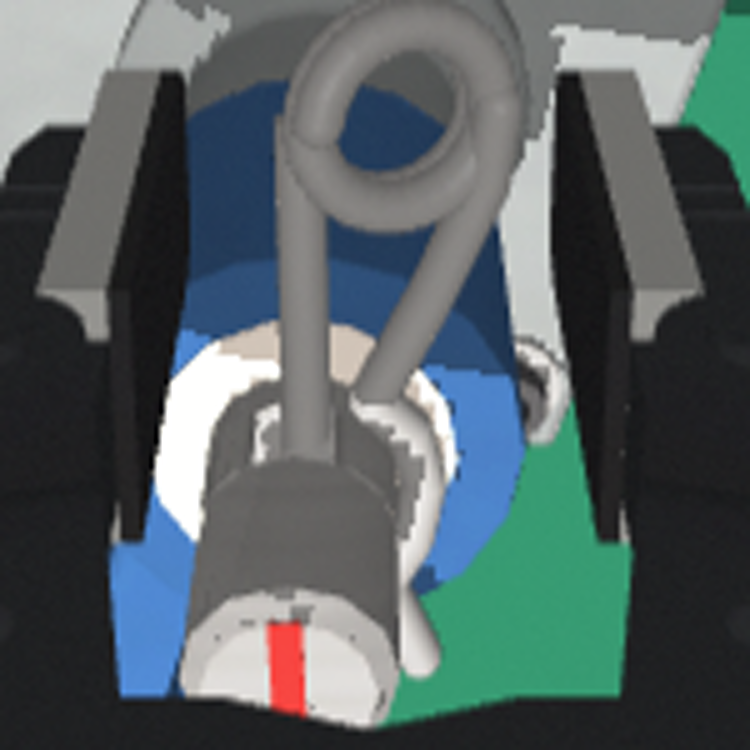

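>>> carry_out:
  series:
    - [[0, 0, 0.003], 0]
    - [[0, 0, 0], 0]
    - [[0, 0, 0], 0]
    - [[0, 0, 0], 0]
  claw: 0.06

```text
time: 16.63
tool_pos: [566.7, -70.9, 99.4]
orientation: [-1.282, 1.088, -1.088]
contact_force: [0.5, 1.3, -0.5]
finger_gap: 59.6
```

```bash
python3 - <<'E'
from st import *
exec(open("st.py").read())
g=save("wrist","15"); crop(g,320,340,75,"pics/c26.png",5)
f=save("side","15"); crop(f,400,360,45,"pics/c27.png",8)
h=save("scene","15"); crop(h,205,265,40,"pics/c28.png",8)
E
```

```text
16.6333 [566.67 -70.89  99.45] [ 0.5  1.3 -0.5] [ 0.04 -0.02 -0.03] yaw -80.65 tilt [-0.e+00 -1.e+00 -1.e-04]
16.6333 [566.67 -70.89  99.45] [ 0.5  1.3 -0.5] [ 0.04 -0.02 -0.03] yaw -80.65 tilt [-0.e+00 -1.e+00 -1.e-04]
origin 245 265 k 5
origin 355 315 k 8
origin 165 225 k 8
```

View pics/c26.png

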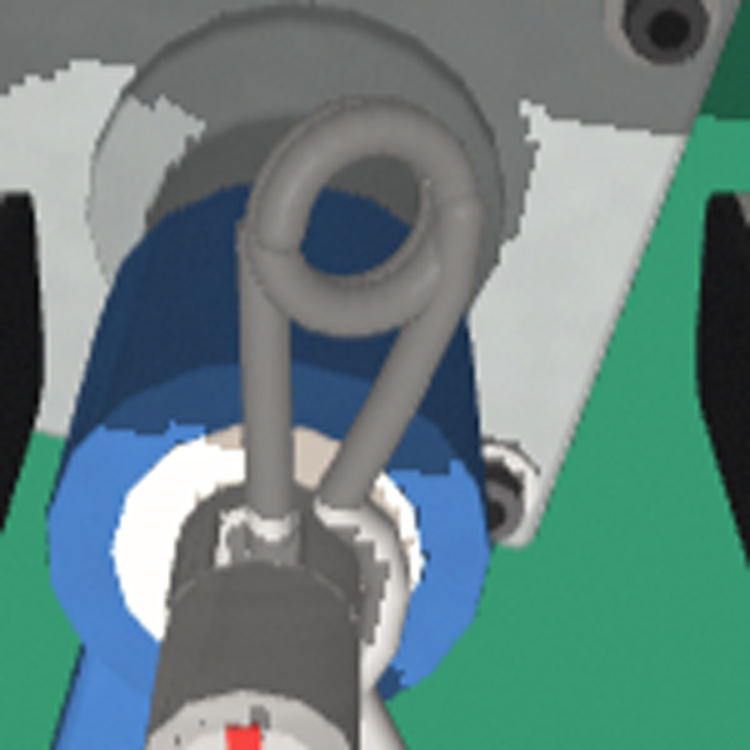

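View pics/c27.png

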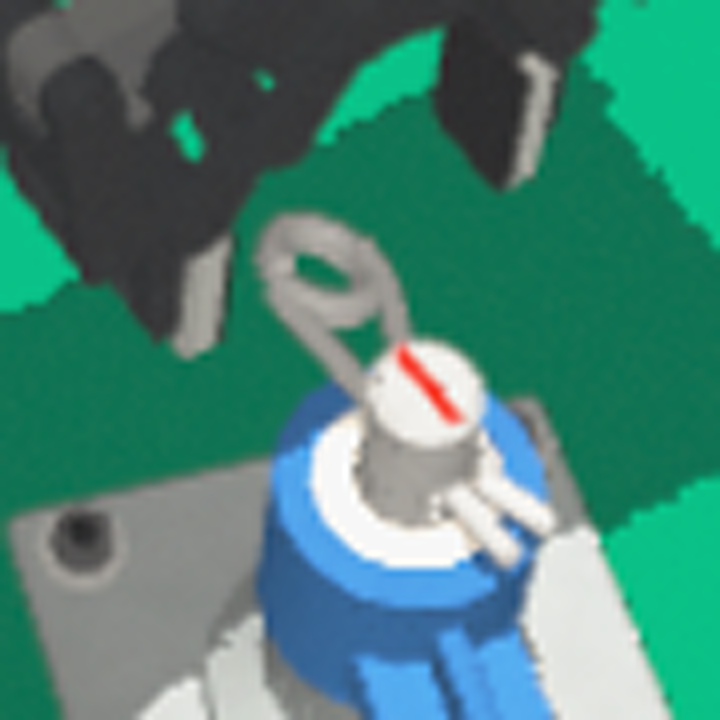

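View pics/c28.png

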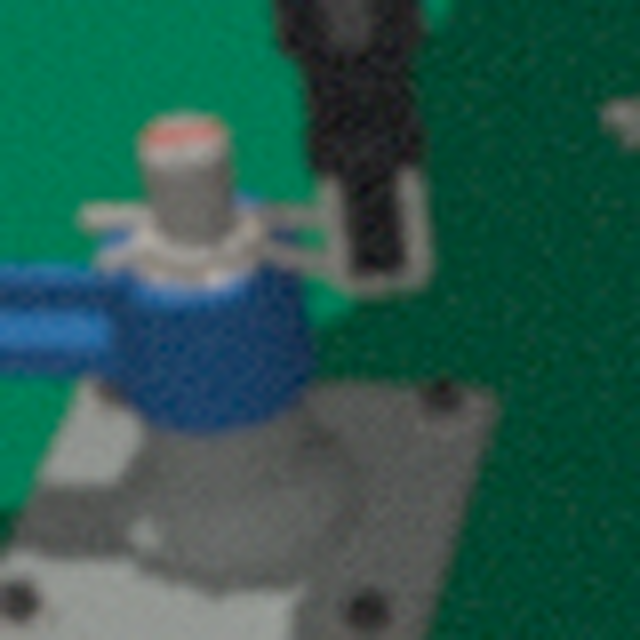

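>>> carry_out:
  series:
    - [[0, -0.02, 0], 0]
    - [[0, -0.03, 0], 0]
    - [[0, -0.03, 0], 0]
    - [[0, -0.03, 0], 0]
    - [[-0.015, 0, 0], 0]
    - [[0, 0, 0], 0]
    - [[0, 0, 0], 0]

```text
time: 17.37
tool_pos: [563.9, -55.6, 209.4]
orientation: [-1.283, 1.087, -1.087]
contact_force: [-0.3, -1.1, -0.3]
finger_gap: 60.2
```

```bash
python3 - <<'E'
from st import *
exec(open("st.py").read())
g=save("wrist","16")
f=save("side","16"); crop(f,400,360,45,"pics/c29.png",8)
h=save("scene","16"); crop(h,205,265,40,"pics/c30.png",8)
print(proj(g,[562,-113,122]))
u,v=proj(g,[562,-113,122]); crop(g,u,v-10,55,"pics/c31.png",7)
E
```

```text
17.3667 [563.85 -55.56 209.38] [-0.3 -1.1 -0.3] [-0.06 -0.02  0.01] yaw -80.56 tilt [-1.e-04 -1.e+00 -2.e-04]
17.3667 [563.85 -55.56 209.38] [-0.3 -1.1 -0.3] [-0.06 -0.02  0.01] yaw -80.56 tilt [-1.e-04 -1.e+00 -2.e-04]
origin 355 315 k 8
origin 165 225 k 8
[305.13034963 322.82657119]
origin 250 257 k 7
```

View pics/c29.png

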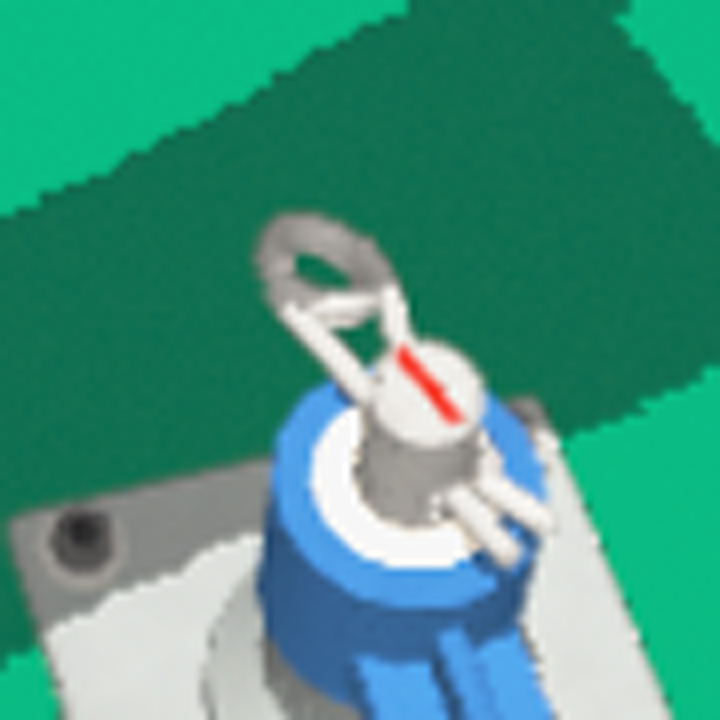

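View pics/c30.png

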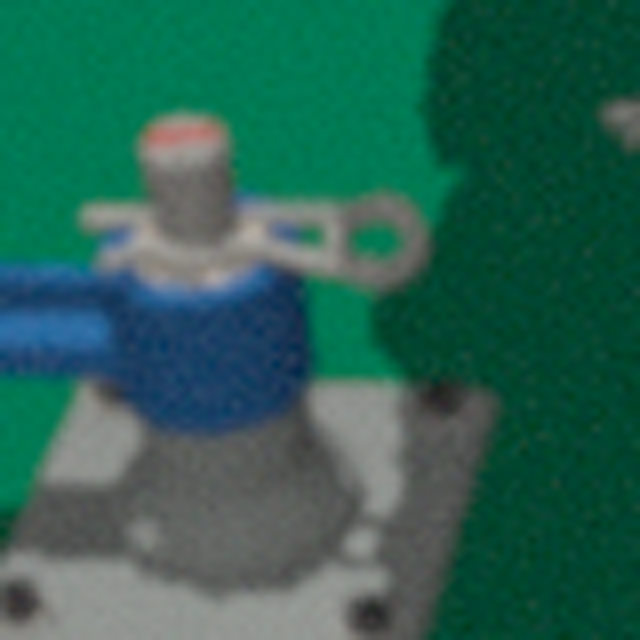

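View pics/c31.png

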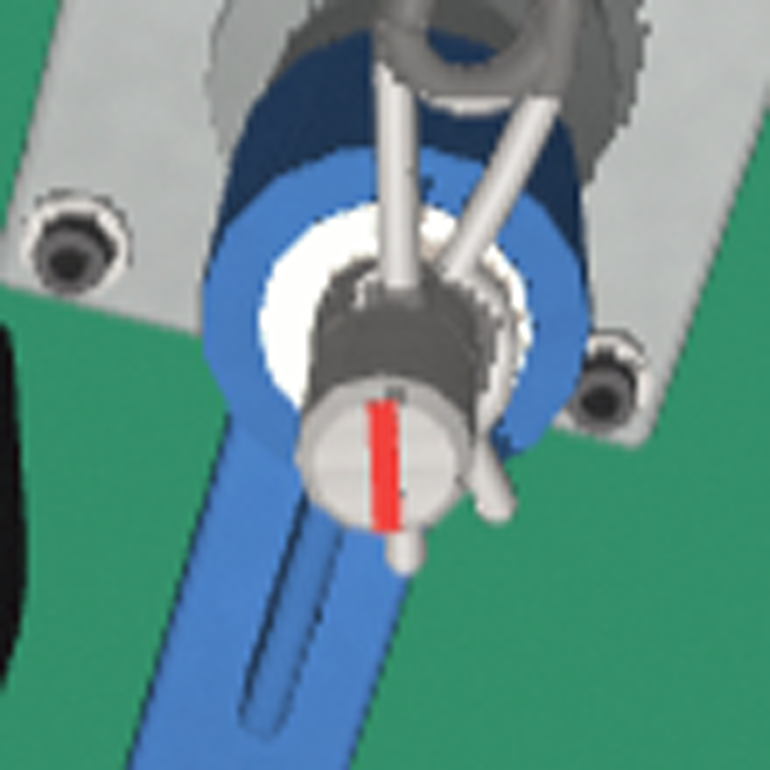

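```bash
python3 - <<'E'
from h import *
g=load("/tmp/wrist16.npz"); f=load("/tmp/side16.npz")
nred,mid,ang,L,_=redline(g,122,(285,300,330,345)); print("wrist red",mid,ang,L)
d=np.array([np.cos(np.radians(-79.1)),np.sin(np.radians(-79.1))])
for z in (97,99,101,103):
    p=onplane(g,250+405/7-.4,257+576/7-.4,z); q=onplane(f,355+512/8-.44,315+562/8-.44,z)
    print(z,"wrist",p.round(1),((p[:2]-mid)@d).round(1),((p[:2]-mid)@[-d[1],d[0]]).round(1),"side",q.round(1),((q[:2]-[562.8,-113.6])@d).round(1),((q[:2]-[562.8,-113.6])@[-d[1],d[0]]).round(1))
# depth samples at tip and near leg
for x,y in [(404,545),(404,560),(399,150),(400,200),(401,250),(399,120)]:
    print("w",withdepth(g,250+x/7-.4,257+y/7-.4).round(1))
for x,y in [(300,320),(330,355),(470,510),(500,545)]:
    print("s",withdepth(f,355+x/8-.44,315+y/8-.44).round(1))
E
```

```text
wrist red [ 561.56597811 -113.29951991] 99.85882528681198 15.621843487079175
97 wrist [ 567.7 -143.3   97. ] 30.7 0.3 side [ 569.9 -136.9   97. ] 24.2 2.6
99 wrist [ 567.5 -142.    99. ] 29.3 0.4 side [ 569.2 -137.8   99. ] 24.9 1.7
101 wrist [ 567.4 -140.7  101. ] 28.0 0.5 side [ 568.5 -138.6  101. ] 25.7 0.9
103 wrist [ 567.3 -139.3  103. ] 26.7 0.7 side [ 567.8 -139.5  103. ] 26.4 0.0
w [ 566.5 -135.   103.3]
w [ 566.7 -136.7  103.7]
w [558.3 -87.4  96.8]
w [559.4 -93.3  97.5]
w [560.5 -99.5  97.7]
w [557.8 -84.1  95.9]
s [556.6 -81.8  97.4]
s [558.3 -90.3  97.9]
s [ 566.8 -126.9   99.8]
s [ 566.1 -137.5  106.5]
```

```bash
python3 - <<'E'
from h import *
from plant import robot
f=save("side","17"); W,uu,vv=cloud(f); r=np.hypot(W[...,0]-562.9,W[...,1]+113.7); m=(r>16)&(r<22)&(W[...,2]>84)&(W[...,2]<94);print("hub top",np.median(W[m][:,2]))
a=load("/tmp/side16.npz")["image"][315:400,355:440].astype(int); b=f["image"][315:400,355:440].astype(int); print("motion",(abs(a-b).max(-1)>60).sum())
print(robot.sense()["time"], robot.sign_off())
E
```

```text
hub top 89.83661623148369
motion 17
the job is handed in; nothing more can be done
17.5667 None
```

The job is handed in at 17.6 s. The hub is pressed home and the R-clip is through the cross-hole, closed around the pin and released.

**What I did**
- **Hub:** I pressed it down with the fingers either side of the pin. At 28 N it no longer moved.
- **Clip:** I picked the clip farthest from the base, 521 mm out. The three look-alikes lie at 374, 386 and 411 mm.
- **Insertion:** I lined the straight leg up with the red line and went in by 1–2 mm steps. The wrist force stayed at about 8 N or less until the bent leg closed around the pin. Then I opened the fingers and backed off upwards.

**Last checks**
- **Hub top:** it reads 89.8 mm, where 90 is home.
- **Straight leg:** its tip sticks out about 26.5 mm beyond the pin's axis, where 26 is home. That puts the seat point an estimated 1 to 1.5 mm from the middle of the hole, against the 3.5 mm allowed.
- **Gripper:** it is about 110 mm above the clip, open and clear.
- **Bystanders:** none was touched on any of the moves, but I did not measure their positions again at the end.

**What was less clean**
- When I let go, the clip rolled about its straight leg and its coil end drooped by about 0.12 rad in the loose hole.
- At the tip, the wrist and side cameras disagreed by 4 mm when I assumed it was at hole height. They agreed once I allowed for the tilt, with the tip at about 102.5 mm.
- In the last comparison of two pictures, 17 pixels around the pin and clip differed. I took this for shadow or noise and did not look further.

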